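# Sort out the rattling mixing drum

### The job

One of the three sealed mixing drums has a loose ball inside. Take them one at a time by the bar handle: lift the drum clear, tilt it some 25 degrees to one side and then the other to feel whether the weight inside shifts, and set it down upright in its tray before taking the next - the rattler in the square reject tray, each sound drum in its own bay of the two-bay ready tray. Test all three, do not drop or overturn them, and leave the other things on the bench where they are.

Things in the scene. Friction and masses are not known exactly. Their poses are not given: they have to be found in the camera images.
- drum_a_center (a point): one of three look-alike sealed drums: white plastic cylinder 108 mm across, 56 mm high, flat lid with an upright grey bar handle 64 mm long, 16 mm thick, 42 mm high (98 mm overall). This point is on the axis, 49 mm above the underside; x runs along the bar handle, z up. About 0.5 kg: 0.30 kg is a steel ball or insert in the inner chamber, the shell's mass varies (0.17 to 0.29 kg)
- drum_b_center (a point): second drum, same as drum_a. In two of the drums, any two, the 0.30 kg steel insert is held in the middle of the chamber, its centre 27 mm above the underside (play about 1.5 mm). In the third a 0.30 kg steel ball 42 mm across rolls freely
- drum_c_center (a point): third drum, same as drum_a. The chamber is round, 99 mm across, 45 mm high, floor 5 mm above the underside. A loose ball runs to the lower side, 28 mm off centre, on the slightest tilt: felt as a sideways shift of weight, about 0.08 N m at the wrist each way. Nothing shows outside
- ready_bay_near (a point): centre of one bay of the ready tray, on its floor's upper face (5 mm above the bench). The ready tray is the long two-bay aluminium tray fixed to the bench, open on top: 5 mm floor, 5 mm walls 22 mm high, 283 x 144 mm, with a 20 mm high divider between two square bays of 134 x 134 mm. Axes: x along the tray towards the other bay (away from the robot), y across, z up
- ready_bay_far (a point): same for the ready tray's other bay, 139 mm along the tray's x from ready_bay_near
- reject_bay (a point): centre of the reject tray's floor, on its upper face (5 mm above the bench). The reject tray is the small square single-bay aluminium tray fixed to the bench, open on top: 5 mm floor, 5 mm walls 22 mm high, inside 134 x 134 mm, outside 144 x 144 mm. It and the ready tray stand on opposite sides, either way round
- tip_box: bystander: orange pipette-tip box 85 x 60 mm, 67 mm high with its tips; origin under its centre
- dish_stack: bystander: short stack of clear dishes, 72 mm across, 30 mm high; origin under its centre
- slide_box: bystander: cardboard box 50 x 40 x 30 mm; origin under its centre
Not all that is in view belongs to the job. What is shaped like the part that bears drum_a_center but green is not meant.

How it is judged:
By the outcome, as a careful person would: the job done as asked, in the order asked, and still so for the second after the job is handed in, with the robot touching nothing.
It also fails if it takes over 72 s, if anything falls off the work surface, if the arm or the gripper's body presses on something with over 40 N, if the wrist force passes 120 N, or if a joint passes its speed limit or range.

### The arm

A 6-joint arm with a two-finger parallel gripper is mounted at the origin on the work surface. World frame = base frame: x ahead of the robot, y to its left, z up, the work surface at z = 0. Lengths are in m, angles in rad, forces in N, time in s.
With the tool pointing down it reaches from about 0.35 to 0.975 m from the base axis. Payload 4.9 kg.
Tool frame: the origin (TCP) lies between the finger pads; the fingertips stand 22 mm ahead of it and the grasp point (between the pads) lies 3 mm ahead of it; z points along the fingers, y is the line along which they close (so a half turn about z gives the same grasp; the last joint's range is limited). The gripper opens to 85 mm and grips with 20 to 120 N. Pads are 22 mm wide; open, the fingers measure 114 mm over their backs; the gripper's body (76 mm by 85 mm) begins 54 mm behind the grasp point. The pads swing forward as they close: fully open they stand 13 mm farther back than shut.
Start: joints at [-1.222, 0.053, 1.613, -0, 1.476, -0.119], TCP at [0.282, -0.558, 0.253] pointing down, gripper open.
Joint ranges: [-3.01, 3.01], [-1.01, 2.22], [0.06, 2.58], [-1.02, 4.17], [0.09, 2.62], [-3.14, 3.14]. Speed limits (rad/s): [2.57, 2.57, 3.14, 3.14, 3.14, 3.14].

### API

Orientations are given as a unit quaternion [w, x, y, z].
In Python, from plant import state, grab_frame, get_calibration, job_done, recognise, regions_of gives the robot as it stands.
- The arm moves only by the tool apply_moves, never from a script. Its argument "targets" is a list of rows, each an object with "translation": the shift along the tool's x, y, z normalised to -1 to 1, where 1 is 100 mm, a list of three; "twist": the turn about the tool's z normalised to -1 to 1, where 1 is 0.1 rad; "hand": the opening, from 0 (shut) to 1 (fully open). A call has 1 to 8 rows; each row shifts and turns the commanded pose from where the row before left it, along the tool's axes as they then stand; what a row does not reach is not made up. A row lasts 1/10 s, in which the tool goes at most 50 mm and 8.59 degrees, less where a joint would pass 70% of its speed; a pose out of reach is approached as far as the arm can. A call with a number of a shift or a turn outside -1 to 1 is refused whole. A call with a gripper value outside its range is refused whole. The fingers move at their own pace and stop on an object; the grip force is fixed at half the most. Time passes only in rows, so rows that do not move let the fingers close. It gives the time, the measured TCP pose, the force, the opening and the grip force at its end, in the units of the state.
- state(): the state, without advancing time (a new reading comes with each control period).
- grab_frame(name): name is "scene" or "side" or "wrist"; returns the picture (480x640x3 uint8, red, green, blue); there is no depth.
- get_calibration(name): a dict with "camera_matrix" (3x3 intrinsics, pixels), "pose" (4x4, takes a point from camera to world coordinates). Camera axes: x right, y up, looking along -z (the intrinsics and any distortion apply to the point x, -y, -z); pixel columns grow to the right and rows downward; lengths in m; the calibration is good to about 2 mm. A picture is of the moment at which its call begins: read the wrist's pose just before it. get_calibration takes no time and is no camera call; for the wrist camera it gives the pose at the moment of the call.
- job_done(): hands the job in; it is judged then, once.
Trained networks look in the newest picture that a camera, given by its name, has taken for a name from the list of things; names that differ only in an ending like _2 or _b are one class to them, and where a whole thing is asked for, a point or a joint stands for the part that bears it (a point fixed in the world has none). Each returns a list of dicts, best first, with "score" (0 to 1); they miss things now and then, are a little off and sometimes report something else, mostly with a low value. They report only what shows in the picture. A call takes as long as a camera call. They do not tell look-alikes from the thing itself.
- recognise(camera, query): "point" ([x, y, z] in m, in world coordinates, good to about 4 mm: the middle of the surface that is visible of it).
- regions_of(camera, query): "pixels" (480x640 bool, what is visible of it).
The state is a dict: "time": time; "joint_pos": joint angles; "joint_vel": joint speeds; "joint_efforts": joint torques, N m; "tool_pos": TCP position; "tool_rot": TCP orientation; "contact_force": force on the tool from outside, world axes, zero at the start; "ft_torque": the same for the moment, N m; "gripper_width": opening from 0.0 (shut) to 1.0 (fully open); "grasp_force": force on a finger pad.
Only numpy, scipy, OpenCV 4.12 (cv2) and the standard library are available. Lean on these libraries where they do the work, as an engineer would, in place of code of your own. Each camera call takes 0.05 s, during which the arm holds its last target. There are 200 camera calls.

## Working session

There is one attempt and no reset: what is moved stays moved. The work goes in short steps, Python scripts to look and compute and a tool call to move; the robot and the scene stay as the last step left them, time stands still between calls to the robot, and variables do not carry over. Pictures are saved under pics/ and viewed, at most 12 in all, crops included, and the job is handed in when it is done.

Besides the shell and the picture viewer there is one more tool, called after ">>>" as a command line: name --argument value ..., lists and objects as JSON in quotes. apply_moves: Moves the arm, as the interface text tells. Its arguments: {"type":"object","properties":{"targets":{"type":"array"}},"required":["targets"]}

```bash
mkdir -p pics; ls
python3 - <<'E'
from plant import *
import cv2,numpy as np
for c in ["scene","side"]:
    cv2.imwrite(f"pics/{c}0.png",grab_frame(c)[...,::-1])
    for q in ["drum_a_center","ready_bay_near","reject_bay","tip_box","dish_stack","slide_box"]:
        print(c,q,[(np.round(d["point"],3).tolist(),round(d["score"],2)) for d in recognise(c,q)])
s=state();print(s)
E
```

```text
pics
scene drum_a_center [([0.663, -0.275, 0.055], 0.85), ([0.323, -0.164, 0.057], 0.67), ([0.486, -0.151, 0.057], 0.59)]
scene ready_bay_near [([0.548, 0.323, 0.007], 0.87)]
scene reject_bay [([0.481, -0.334, 0.005], 0.61), ([0.67, 0.177, 0.029], 0.3)]
scene tip_box [([0.699, -0.139, 0.049], 0.89)]
scene dish_stack [([0.671, 0.175, 0.029], 0.68)]
scene slide_box [([0.403, 0.019, 0.03], 0.75)]
side drum_a_center [([0.29, -0.149, 0.053], 0.98), ([0.459, -0.136, 0.051], 0.65), ([0.629, -0.269, 0.051], 0.62)]
side ready_bay_near [([0.526, 0.322, 0.004], 0.7)]
side reject_bay [([0.476, -0.366, 0.007], 0.67), ([0.668, -0.134, 0.048], 0.49)]
side tip_box [([0.67, -0.138, 0.044], 0.79)]
side dish_stack [([0.656, 0.185, 0.029], 0.6)]
side slide_box [([0.386, 0.026, 0.031], 0.61)]
{'time': 0.7, 'joint_pos': array([-1.22199576e+00,  5.26721539e-02,  1.61286972e+00,  1.66903743e-05,
        1.47599236e+00, -1.18994618e-01]), 'joint_vel': array([-4.15001044e-05,  5.30480042e-05,  3.48512741e-05,  5.42250599e-06,
        7.13764834e-04, -6.73296230e-04]), 'joint_efforts': array([ 1.11499765e-03, -3.93549657e+01, -3.70368040e+01,  1.24773391e-05,
        4.90470775e-04,  1.26372930e-05]), 'tool_pos': array([ 0.28183041, -0.55784524,  0.25333896]), 'tool_rot': array([2.80648956e-05, 9.72770621e-01, 2.31769969e-01, 1.16018885e-05]), 'contact_force': array([-0.84735376, -0.05849165, -0.38152144]), 'ft_torque': array([ 0.00131827,  0.02755194, -0.00932626]), 'grasp_force': 0.0, 'gripper_width': 0.9959402663939779}
```

View pics/scene0.png

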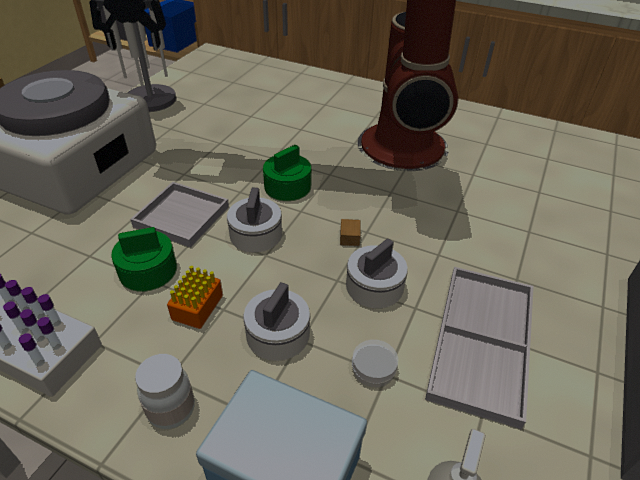

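View pics/side0.png

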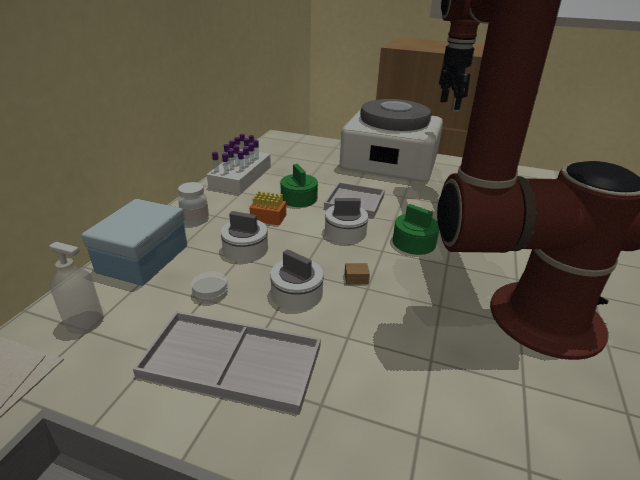

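The scene view shows three white drums at (255,222), (377,273) and (277,322). The green look-alikes at (287,173) and (144,257) are not meant. The reject tray is at (181,213) and the ready tray at (483,343). I'll confirm this in an enlarged crop.

```bash
cat > h.py <<'E'
import numpy as np, cv2
from plant import *
def ray(cal,px,z):
    K=np.array(cal["camera_matrix"]);P=np.array(cal["pose"])
    out=[]
    for u,v in px:
        d=np.linalg.inv(K)@[u,v,1]; d=P[:3,:3]@(d*[1,-1,-1]); o=P[:3,3]
        out.append(o+d*(z-o[2])/d[2])
    return np.array(out)
def proj(cal,p):
    K=np.array(cal["camera_matrix"]);P=np.array(cal["pose"])
    c=(np.atleast_2d(p)-P[:3,3])@P[:3,:3]*[1,-1,-1]; c=c@K.T
    return c[:,:2]/c[:,2:]
E
python3 - <<'E'
import cv2
im=cv2.imread("pics/scene0.png")
cv2.imwrite("pics/crop1.png",cv2.resize(im[150:430,130:540],None,fx=1.95,fy=1.95,interpolation=cv2.INTER_CUBIC))
from plant import get_calibration as g
print({k:(v.round(3).tolist() if hasattr(v,'round') else v) for k,v in g("scene").items()}, g("wrist"))
E
```

```text
{'camera_matrix': [[513.02, 0.0, 319.263], [0.0, 513.02, 247.289], [0.0, 0.0, 1.0]], 'pose': [[-0.423, -0.616, 0.665, 1.131], [0.906, -0.304, 0.295, 0.277], [0.021, 0.727, 0.686, 0.708], [0.0, 0.0, 0.0, 1.0]]} {'camera_matrix': array([[378.29047513,   0.        , 319.97172229],
       [  0.        , 378.29047513, 233.51587635],
       [  0.        ,   0.        ,   1.        ]]), 'pose': array([[ 0.45041817,  0.86197859,  0.23262928,  0.34067353],
       [-0.89281684,  0.43449555,  0.11870847, -0.52816838],
       [ 0.00124778, -0.26116379,  0.96529369,  0.37451618],
       [ 0.        ,  0.        ,  0.        ,  1.        ]])}
```

View pics/crop1.png

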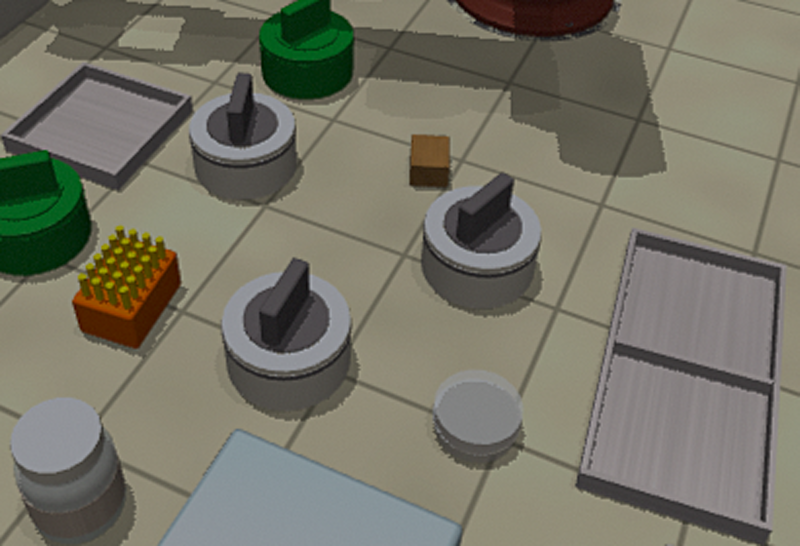

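The crop shows white drums at about (255,216), (377,267) and (277,315) in full-frame pixels, each with a grey handle; the look-alikes are green. Next I measure the drums and trays.

Run:
```python
from h import *
np.set_printoptions(precision=4,suppress=True)
c=get_calibration("scene"); f=lambda L:np.array(L)/1.95+[130,150]-.25
for n,l,h in [("1",(243,129),[(243,76),(238,104)]),("2",(482,229),[(465,210),(507,180)]),("3",(287,322),[(267,302),(300,265)])]:
    H=ray(c,f(h),.098); d=H[0]-H[1]
    print(n,ray(c,f([l]),.056)[0],H.mean(0),np.linalg.norm(d),np.degrees(np.arctan2(d[1],d[0])))
for n,L in [("ready",[(635,231),(784,266),(768,526),(582,472)]),("rej",[(88,66),(192,98),(119,177),(5,135)])]:
    p=ray(c,f(L),.022); e=np.roll(p,-1,0)-p
    print(n,p.mean(0),np.linalg.norm(e,axis=1),np.degrees(np.arctan2(e[:,1],e[:,0])));print(p)
s=state();w=get_calibration("wrist")
import scipy.spatial.transform as t
R=t.Rotation.from_quat(np.roll(s["tool_rot"],-1)).as_matrix();print(R);print(R.T@(w["pose"][:3,3]-s["tool_pos"]),R.T@w["pose"][:3,:3])
```

```text
1 [ 0.4742 -0.1555  0.056 ] [ 0.4653 -0.1603  0.098 ] 0.04517450712016416 -155.88199230572357
2 [0.5005 0.1116 0.056 ] [0.4994 0.1109 0.098 ] 0.056659305246423805 -20.858986822257553
3 [0.6742 0.0033 0.056 ] [ 0.6695 -0.0004  0.098 ] 0.04670625570495511 -6.043641951795009
ready [0.5347 0.3195 0.022 ] [0.1385 0.2779 0.139  0.2777] [  96.8975    5.7982  -83.1845 -174.3064]
[[0.4048 0.2369 0.022 ]
 [0.3882 0.3744 0.022 ]
 [0.6647 0.4024 0.022 ]
 [0.6812 0.2644 0.022 ]]
rej [ 0.49   -0.3236  0.022 ] [0.1371 0.1415 0.1445 0.1377] [ 91.1215   1.4655 -90.4543 178.4204]
[[ 0.4216 -0.3921  0.022 ]
 [ 0.4189 -0.255   0.022 ]
 [ 0.5603 -0.2514  0.022 ]
 [ 0.5592 -0.3959  0.022 ]]
[[ 0.8926  0.4509  0.    ]
 [ 0.4509 -0.8926 -0.    ]
 [ 0.      0.0001 -1.    ]]
[ 0.0659  0.0001 -0.1212] [[-0.0006  0.9653  0.2612]
 [ 1.      0.0009 -0.001 ]
 [-0.0012  0.2612 -0.9653]]
```

Commands turn the tool only about its own z, so I need another way to tilt. I'll test in free space what the arm does at its reach limit, going inward over empty bench.

>>> apply_moves --targets '[{"translation": [0,-0.5,0],"twist": 0,"hand": 1},{"translation": [0,-0.5,0],"twist": 0,"hand": 1},{"translation": [0,-0.5,0],"twist": 0,"hand": 1},{"translation": [0,-0.5,0],"twist": 0,"hand": 1},{"translation": [0,-0.5,0],"twist": 0,"hand": 1},{"translation": [0,-0.5,0],"twist": 0,"hand": 1},{"translation": [0,-0.5,0],"twist": 0,"hand": 1},{"translation": [0,0,0],"twist": 0,"hand": 1}]'

```text
time: 1.5
tool_pos: [0.1239, -0.2451, 0.2558]
tool_rot: [0.007, 0.973, 0.231, -0.0]
contact_force: [-0.3, -1.3, 0.3]
gripper_width: 0.998
grasp_force: 0.0
```

Run:
```python
from plant import *
s=state();print(s["joint_pos"].round(3),s["tool_pos"].round(4),s["tool_rot"].round(4))
```

```text
[-1.376 -0.984  2.336 -0.     1.777 -0.272] [ 0.1239 -0.2451  0.2558] [ 6.700e-03  9.729e-01  2.312e-01 -4.000e-04]
```

>>> apply_moves --targets '[{"translation": [0,-0.3,0],"twist": 0,"hand": 1},{"translation": [0,-0.3,0],"twist": 0,"hand": 1},{"translation": [0,-0.3,0],"twist": 0,"hand": 1},{"translation": [0,0,0],"twist": 0,"hand": 1}]'

```text
time: 1.9
tool_pos: [0.114, -0.2259, 0.2608]
tool_rot: [-0.022, 0.972, 0.232, -0.006]
contact_force: [0.4, 0.9, -0.2]
gripper_width: 0.998
grasp_force: 0.0
```

Run:
```python
from plant import *
s=state();print(s["joint_pos"].round(3),s["tool_pos"].round(4),s["tool_rot"].round(4))
```

```text
[-1.387 -1.009  2.338 -0.014  1.856 -0.288] [ 0.114  -0.2259  0.2608] [-0.0224  0.9725  0.2318 -0.0055]
```

>>> apply_moves --targets '[{"translation": [0,-0.5,0],"twist": 0,"hand": 1},{"translation": [0,-0.5,0],"twist": 0,"hand": 1},{"translation": [0,-0.5,0],"twist": 0,"hand": 1},{"translation": [0,-0.5,0],"twist": 0,"hand": 1}]'

```text
time: 2.3
tool_pos: [0.0987, -0.1956, 0.2969]
tool_rot: [-0.08, 0.969, 0.231, -0.019]
contact_force: [1.2, -0.4, 0.6]
gripper_width: 0.999
grasp_force: 0.0
```

Run:
```python
from plant import *
s=state();print(s["joint_pos"].round(3),s["tool_pos"].round(4),s["tool_rot"].round(4))
```

```text
[-1.391 -1.009  2.285 -0.052  2.023 -0.308] [ 0.0987 -0.1956  0.2969] [-0.0801  0.9694  0.2312 -0.0191]
```

>>> apply_moves --targets '[{"translation": [0,0.5,0],"twist": 0,"hand": 1},{"translation": [0,0.5,0],"twist": 0,"hand": 1},{"translation": [0,0.5,0],"twist": 0,"hand": 1},{"translation": [0,0.5,0],"twist": 0,"hand": 1},{"translation": [0,0,0],"twist": 0,"hand": 1}]'

```text
time: 2.8
tool_pos: [0.1892, -0.3745, 0.2583]
tool_rot: [-0.085, 0.969, 0.231, -0.019]
contact_force: [-1.1, 0.9, -1.0]
gripper_width: 1.004
grasp_force: 0.0
```

Run:
```python
from plant import *
s=state();print(s["joint_pos"].round(3),s["tool_pos"].round(4),s["tool_rot"].round(4))
```

```text
[-1.265 -0.349  1.971 -0.026  1.692 -0.164] [ 0.1892 -0.3745  0.2583] [-0.085   0.9689  0.2315 -0.0192]
```

Tilting at the reach limit works, and the tilt persists. My plan is to keep the tool tilted about 35° in the plane of the bar handle. Twisting about the tool axis then tilts a held drum to either side, and untwisting makes it upright again. That needs accurate drum and bar poses, so I'll fit the model to both fixed pictures.

```bash
cat > fit.py <<'E'
from h import *
from scipy.optimize import minimize
ims={c:cv2.imread(f"pics/{c}0.png",0).astype(float) for c in("scene","side")}
cal={c:get_calibration(c) for c in ims}
B=np.array([[a*.032,b*.008,z] for a in(-1,1) for b in(-1,1) for z in(.058,.098)])
def pts(p):
    c,s=np.cos(p[2]),np.sin(p[2]); return B@np.array([[c,s,0],[-s,c,0],[0,0,1]])+[p[0],p[1],0]
S=8
def cost(p):
    t=0
    for c in ims:
        q=proj(cal[c],pts(p)); o=np.floor(q.min(0)).astype(int)-8; w=np.ceil(q.max(0)).astype(int)+8-o
        big=cv2.resize(ims[c][o[1]:o[1]+w[1],o[0]:o[0]+w[0]],None,fx=4,fy=4,interpolation=cv2.INTER_LINEAR)
        m=np.zeros(big.shape,np.uint8); h=cv2.convexHull(np.float32((q-o+.5)*4)); cv2.fillConvexPoly(m,np.int32(np.round(h*16)),1,shift=4)
        ring=cv2.dilate(m,np.ones((17,17)))-m
        t+=big[m>0].mean()-big[ring>0].mean()
    return t
if __name__=="__main__":
    np.set_printoptions(precision=4,suppress=True)
    tiles=[]
    for x,y in[(.472,-.156),(.5,.111),(.673,.002)]:
        best=None
        for yaw in np.radians(range(-90,90,15)):
            r=minimize(cost,[x,y,yaw],method="Nelder-Mead",options=dict(initial_simplex=np.array([[x,y,yaw],[x+.01,y,yaw],[x,y+.01,yaw],[x,y,yaw+.25]])))
            if best is None or r.fun<best.fun: best=r
        p=best.x; print(p[:2],np.degrees(p[2]),best.fun)
        row=[]
        for c in ims:
            im=cv2.imread(f"pics/{c}0.png"); q=proj(cal[c],[[p[0],p[1],.06]])[0].astype(int)
            cr=cv2.resize(im[q[1]-40:q[1]+32,q[0]-40:q[0]+40],None,fx=3.3,fy=2.7*1.0)
            h=cv2.convexHull(np.float32(((proj(cal[c],pts(p))-q+[40,40])+.5)*[3.3,2.7])); cv2.polylines(cr,[np.int32(h)],1,(0,0,255),1)
            a=np.linspace(0,6.3,60); l=((proj(cal[c],np.c_[p[0]+.054*np.cos(a),p[1]+.054*np.sin(a),0*a+.056])-q+[40,40])+.5)*[3.3,2.7]
            cv2.polylines(cr,[np.int32(l)],0,(0,255,0),1); row.append(cr)
        tiles.append(np.vstack(row))
    cv2.imwrite("pics/fit.png",np.hstack(tiles))
E
python3 fit.py
```

```text
[ 0.465  -0.1621] 22.110010666553627 -102.60513665470197
[0.4917 0.1096] -17.534517545064627 -102.11542553036672
[0.6679 0.0002] 0.29836041299745614 -91.22321322412117
```

View pics/fit.png

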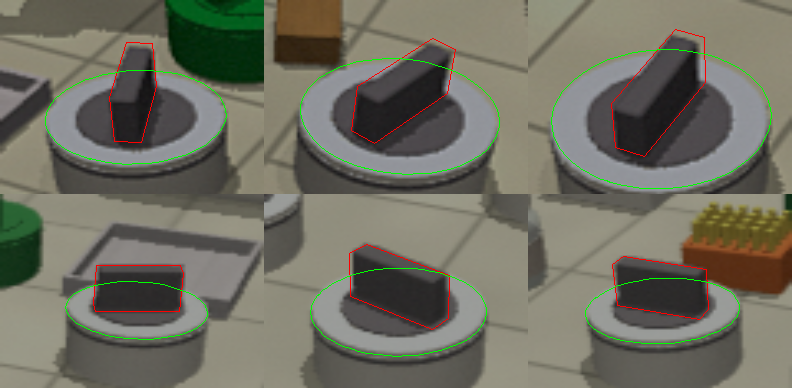

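```bash
cat > kin.py <<'E'
import numpy as np
from scipy.optimize import least_squares
from scipy.spatial.transform import Rotation as R
D=[([-1.222,.05267,1.61287,0,1.476,-.119],[.28183,-.55785,.25334],[0,.97277,.23177,0]),
([-1.376,-.984,2.336,0,1.777,-.272],[.1239,-.2451,.2558],[.0067,.9729,.2312,-.0004]),
([-1.387,-1.009,2.338,-.014,1.856,-.288],[.114,-.2259,.2608],[-.0224,.9725,.2318,-.0055]),
([-1.391,-1.009,2.285,-.052,2.023,-.308],[.0987,-.1956,.2969],[-.0801,.9694,.2312,-.0191]),
([-1.265,-.349,1.971,-.026,1.692,-.164],[.1892,-.3745,.2583],[-.085,.9689,.2315,-.0192])]
LO=np.array([-3.01,-1.01,.06,-1.02,.09,-3.14]);HI=np.array([3.01,2.22,2.58,4.17,2.62,3.14])
q2r=lambda w:R.from_quat(np.roll(w,-1))
def fk(q,P):
    h,L1,L2,L3,d,a,b=P[:7]
    r=R.from_euler('z',q[0]); p=np.array([0,0,h])+r.apply([a,d,0])
    r=r*R.from_euler('y',q[1]); p=p+r.apply([0,0,L1])
    r=r*R.from_euler('y',q[2]); p=p+r.apply([b,0,L2])
    r=r*R.from_euler('z',q[3])*R.from_euler('y',q[4])*R.from_euler('z',q[5]+np.pi/2*P[7]); p=p+r.apply([0,0,L3])
    return p,r
def res(P):
    P=np.r_[P,S]; o=[]
    for q,p,w in D:
        f,r=fk(q,P); o+=list(f-p)+list((r.inv()*q2r(w)).as_rotvec()*.2)
    return np.array(o)
S=None;best=None
for S in(1,-1):
    f=least_squares(res,[.3,.4,.4,.25,.07,0,0])
    if best is None or f.cost<best[0]: best=(f.cost,np.r_[f.x,S])
P=best[1]
def ik(p,r,q0):
    f=least_squares(lambda q:(lambda g:np.r_[g[0]-p,.3*(r.inv()*g[1]).as_rotvec()])(fk(q,P)),np.clip(q0,LO+1e-3,HI-1e-3),bounds=(LO,HI))
    return f.x,np.sqrt(2*f.cost)
def tool(az,al,sx):  # tool z leans its tip toward base along azimuth az by al; x horizontally along sx*u(az)
    a,l=np.radians([az,al]);u=np.array([np.cos(a),np.sin(a),0]);k=np.array([0,0,1.])
    z=-np.sin(l)*u-np.cos(l)*k; x=sx*(np.cos(l)*u-np.sin(l)*k)
    return R.from_matrix(np.c_[x,np.cross(z,x),z])
if __name__=="__main__":
    np.set_printoptions(precision=3,suppress=True)
    print(best[0],P)
    G=[("B",(.494,.11),-17.5,-1),("C",(.67,.001),.3,-1),("A",(.467,-.16),22,1),("A-",(.467,-.16),22,-1)]
    T=[("near",(.4655,.3125)),("far",(.604,.3267)),("rej",(.49,-.324))]
    q0=[0,.3,1.5,0,1.8,0]
    for n,c,az,sx in G:
        for m,t in [("pick",c)]+T:
            for al in(30,):
              for z in(.09,.22):
                o=[]
                for tw in((0,) if z<.1 else(0,-50,50)):
                    q,e=min((ik(np.r_[t,z],tool(az,al,sx)*R.from_euler('z',np.radians(tw)),q0[:5]+[j]) for j in(-1.5,0,1.5)),key=lambda s:s[1]); o.append((tw,q.round(2).tolist(),round(e,3)))
                print(n,m,z,o if z<.1 else [(x[0],x[1][5],x[2]) for x in o])
E
python3 kin.py
```

```text
1.2241873287900414e-07 [ 0.239  0.427  0.61   0.258  0.074 -0.     0.097  1.   ]
B pick 0.09 [(0, [-0.0, 0.24, 1.76, 0.15, 1.65, -1.3], np.float64(0.0))]
B pick 0.22 [(0, -1.26, np.float64(0.0)), (-50, -2.14, np.float64(0.0)), (50, -0.39, np.float64(0.0))]
B near 0.09 [(0, [0.32, 0.3, 1.69, 0.3, 1.59, -1.0], np.float64(0.0))]
B near 0.22 [(0, -0.94, np.float64(0.0)), (-50, -1.81, np.float64(0.0)), (50, -0.07, np.float64(0.0))]
B far 0.09 [(0, [0.28, 0.57, 1.32, 0.28, 1.69, -1.01], np.float64(0.0))]
B far 0.22 [(0, -0.96, np.float64(0.0)), (-50, -1.83, np.float64(0.0)), (50, -0.09, np.float64(0.0))]
B rej 0.09 [(0, [-0.64, 0.43, 1.52, -0.17, 1.69, -1.88], np.float64(0.0))]
B rej 0.22 [(0, -1.92, np.float64(0.0)), (-50, -2.79, np.float64(0.0)), (50, -1.04, np.float64(0.0))]
C pick 0.09 [(0, [-0.09, 0.61, 1.27, -0.05, 1.79, -1.66], np.float64(0.0))]
C pick 0.22 [(0, -1.67, np.float64(0.0)), (-50, -2.55, np.float64(0.0)), (50, -0.8, np.float64(0.0))]
C near 0.09 [(0, [0.37, 0.34, 1.63, 0.18, 1.66, -1.23], np.float64(0.0))]
C near 0.22 [(0, -1.19, np.float64(0.0)), (-50, -2.06, np.float64
[... 1085 characters left out ...]
09 [(0, [-0.31, 0.19, 1.82, -0.33, 1.55, -2.19], np.float64(0.0))]
A- pick 0.22 [(0, -2.26, np.float64(0.0)), (-50, -3.14, np.float64(0.0)), (50, -1.39, np.float64(0.0))]
A- near 0.09 [(0, [0.44, 0.38, 1.59, 0.03, 1.7, -1.51], np.float64(0.0))]
A- near 0.22 [(0, -1.51, np.float64(0.0)), (-50, -2.38, np.float64(0.0)), (50, -0.64, np.float64(0.0))]
A- far 0.09 [(0, [0.39, 0.64, 1.22, 0.0, 1.8, -1.57], np.float64(0.0))]
A- far 0.22 [(0, -1.57, np.float64(0.0)), (-50, -2.44, np.float64(0.0)), (50, -0.69, np.float64(0.0))]
A- rej 0.09 [(0, [-0.54, 0.34, 1.64, -0.41, 1.51, -2.39], np.float64(0.0))]
A- rej 0.22 [(0, -2.48, np.float64(0.0)), (-50, 2.93, np.float64(0.0)), (50, -1.6, np.float64(0.0))]
```

```bash
cat > sim.py <<'E'
from kin import *
def step(q,tw_local,twist,W):
    p,r=fk(q,P); p2=p+tw_local; r2=r*R.from_euler('z',twist)
    f=least_squares(lambda x:(lambda g:np.r_[g[0]-p2,W*(r2.inv()*g[1]).as_rotvec()])(fk(x,P)),np.clip(q,LO+1e-4,HI-1e-4),bounds=(LO,HI))
    return f.x
def tilt(r): 
    z=r.as_matrix()[:,2]; return np.degrees(np.arccos(-z[2])),np.degrees(np.arctan2(-z[1],-z[0]))
if __name__=="__main__":
    np.set_printoptions(precision=3,suppress=True)
    for W in(.1,.2,.3,.5,1):
        q=np.array(D[2][0],float)
        for i in range(4):
            r=fk(q,P)[1]; q=step(q,r.apply([0,-.05,0]),0,W)
        print(W,fk(q,P)[0],tilt(fk(q,P)[1]),q)
    W=.2
    for z0 in(.2,.3):
      for dn in(-40,-20,0,20,40):
        q,_=ik(np.array([.30,-.015,z0]),tool(-63,10,1)*R.from_euler('z',-np.pi/2),[-.2,-.5,2,0,1.7,-.5])
        o=[]
        for i in range(12):
            d=np.radians(dn); q=step(q,.05*np.array([-np.cos(d),0.,-np.sin(d)]),0,W); o.append(tilt(fk(q,P)[1])[0])
        print(z0,dn,np.array(o),tilt(fk(q,P)[1]),fk(q,P)[0],q)
E
python3 sim.py
```

```text
0.1 [ 0.043 -0.086  0.321] (np.float64(40.77667642345504), np.float64(-63.16885157553211)) [-1.388 -1.01   2.342 -0.303  2.478 -0.46 ]
0.2 [ 0.062 -0.124  0.312] (np.float64(28.82161526313353), np.float64(-63.13767337259837)) [-1.39  -1.01   2.307 -0.188  2.322 -0.382]
0.3 [ 0.077 -0.153  0.306] (np.float64(20.387862000653588), np.float64(-63.098964017058734)) [-1.391 -1.01   2.291 -0.123  2.199 -0.344]
0.5 [ 0.094 -0.187  0.299] (np.float64(11.521436314002882), np.float64(-63.00450120704641)) [-1.392 -1.01   2.284 -0.065  2.059 -0.314]
1 [ 0.107 -0.212  0.294] (np.float64(5.290851905104027), np.float64(-62.75307097197729)) [-1.392 -1.01   2.286 -0.029  1.954 -0.299]
0.2 -40 [10.    11.394 15.202 19.208 23.141 26.851 30.213 32.982 33.959 35.354
 35.935 35.935] (np.float64(35.93500282841104), np.float64(-31.87569967377764)) [-0.066 -0.069  0.614] [-1.651 -1.008  1.808 -0.925  2.43  -1.264]
0.2 -20 [10.    13.453 18.985 24.832 30.724 36.487 41.92  46.749 50.653 53.374
 54.884 53.895] (np.float64(53.894749240370714), np.float64(-41.81186917338812)) [-0.12  -0.117  0.419] [-1.726 -1.01  
[... 1134 characters left out ...]
79 -0.975  2.196 -1.409]
0.3 0 [10.    13.429 19.397 25.757 32.174 38.418 44.225 49.263 53.19  55.799
 57.15  57.54 ] (np.float64(57.53978126487173), np.float64(-42.42586785049337)) [-0.156 -0.12   0.312] [-1.837 -1.01   2.45  -1.     2.04  -1.003]
0.3 20 [10.    13.218 18.975 25.045 31.09  36.91  42.129 46.401 49.997 52.747
 54.57  55.517] (np.float64(55.51673315408964), np.float64(-45.162916903393224)) [-0.112 -0.136  0.124] [-1.697 -0.637  2.58  -0.74   1.84  -0.483]
0.3 40 [10.    11.577 15.927 20.462 24.838 31.112 37.125 42.502 46.928 50.183
 52.17  52.908] (np.float64(52.90793478259893), np.float64(-31.139087766717527)) [-0.027 -0.077 -0.085] [-1.208  0.117  2.58  -0.537  1.293  0.263]
```

```bash
cat > plan.py <<'E'
import json
from sim import *
from plant import state
np.set_printoptions(precision=3,suppress=True)
def cur():
    s=state(); return s,np.array(s["tool_pos"]),q2r(s["tool_rot"])
def rows(p,r,p1,n,twist=0,hand=1,rd=2):
    """straight world move p->p1 in n rows, total twist (rad) spread; returns rows and end pose"""
    out=[]; p=p.copy()
    for i in range(n):
        d=r.inv().apply((p1-p)/(n-i))/.1; d=np.round(d,rd); t=round(twist/n/.1,2)
        p=p+r.apply(d*.1); r=r*R.from_euler('z',t*.1)
        out.append(dict(translation=d.tolist(),twist=t,hand=hand))
    return out,p,r
def show(rs):
    for i in range(0,len(rs),8): print(json.dumps(rs[i:i+8]))
def stat():
    s,p,r=cur(); t=tilt(r); x=r.as_matrix()[:,0]
    print("t",round(s["time"],2),"p",p,"tilt/az",np.round(t,1),"xaz",round(np.degrees(np.arctan2(x[1],x[0])),1),"q",s["joint_pos"],"w",round(s["gripper_width"],3),"F",s["contact_force"].round(1),"M",s["ft_torque"].round(3),"g",round(s["grasp_force"],1))
    return s,p,r
E
python3 - <<'E'
from plan import *
s,p,r=stat()
a,p,r=rows(p,r,np.array([.27,-.005,.27]),8,-.8)
show(a)
b,p2,r2=rows(p,r,p+np.array([-.4,0,0]),8,-.8); show(b)
q=s["joint_pos"]
for x in a+b:
    rr=fk(q,P)[1]; q=step(q,rr.apply(np.array(x["translation"])*.1),x["twist"]*.1,.6); g=fk(q,P); print(g[0],np.round(tilt(g[1]),1),q)
E
```

```text
t 2.8 p [ 0.189 -0.375  0.258] tilt/az [ 10.  -63.8] xaz 26.9 q [-1.265 -0.349  1.971 -0.026  1.692 -0.164] w 1.004 F [-1.1  0.9 -1. ] M [-0.048 -0.022 -0.05 ] g 0.0
[{"translation": [0.3, -0.36, 0.05], "twist": -1.0, "hand": 1}, {"translation": [0.33, -0.33, 0.05], "twist": -1.0, "hand": 1}, {"translation": [0.37, -0.3, 0.05], "twist": -1.0, "hand": 1}, {"translation": [0.39, -0.26, 0.05], "twist": -1.0, "hand": 1}, {"translation": [0.42, -0.22, 0.05], "twist": -1.0, "hand": 1}, {"translation": [0.44, -0.18, 0.05], "twist": -1.0, "hand": 1}, {"translation": [0.45, -0.13, 0.05], "twist": -1.0, "hand": 1}, {"translation": [0.46, -0.08, 0.05], "twist": -1.0, "hand": 1}]
[{"translation": [-0.15, -0.48, 0.04], "twist": -1.0, "hand": 1}, {"translation": [-0.1, -0.49, 0.04], "twist": -1.0, "hand": 1}, {"translation": [-0.05, -0.49, 0.04], "twist": -1.0, "hand": 1}, {"translation": [-0.01, -0.5, 0.04], "twist": -1.0, "hand": 1}, {"translation": [0.05, -0.5, 0.04], "twist": -1.0, "hand": 1}, {"translation": [0.09, -0.49, 0.04], "twist": -1.0, "hand": 1}, {"translation": [0.14, -0.48, 0.03], 
[... 686 characters left out ...]
  -63.8] [-0.41  -0.897  2.281  0.119  1.889 -0.078]
[ 0.237 -0.008  0.271] [ 10.4 -60.7] [-0.469 -1.01   2.328  0.11   1.973 -0.233]
[ 0.227 -0.017  0.276] [ 11.6 -54.4] [-0.51  -1.01   2.322  0.095  2.011 -0.378]
[ 0.216 -0.027  0.282] [ 12.8 -49.8] [-0.56  -1.01   2.314  0.076  2.05  -0.535]
[ 0.204 -0.042  0.29 ] [ 14.2 -46.5] [-0.627 -1.01   2.304  0.052  2.09  -0.711]
[ 0.189 -0.058  0.299] [ 15.6 -44.2] [-0.706 -1.01   2.291  0.021  2.131 -0.903]
[ 0.172 -0.077  0.31 ] [ 16.9 -42.9] [-0.805 -1.01   2.277 -0.02   2.17  -1.12 ]
[ 0.149 -0.099  0.323] [ 18.1 -42.4] [-0.924 -1.01   2.258 -0.071  2.204 -1.364]
[ 0.122 -0.12   0.336] [ 19.2 -42.5] [-1.059 -1.01   2.24  -0.13   2.228 -1.629]
```

```bash
cat > push.py <<'E'
from plan import *
def push(q,az,n,tw,y_off,W=.6,dz=0.):
    """push inward along azimuth az keeping lateral offset y_off; closed loop in model; twist per row tw"""
    u=np.array([np.cos(az),np.sin(az),0]);v=np.array([-u[1],u[0],0]);o=[]
    for i in range(n):
        p,r=fk(q,P); lat=np.clip(y_off-p@v,-.03,.03)
        w=-np.sqrt(.05**2-lat**2-dz**2)*u+lat*v+np.array([0,0,dz])
        d=np.round(r.inv().apply(w)/.1,2); q=step(q,r.apply(d*.1),tw*.1,W); o.append(dict(translation=d.tolist(),twist=tw,hand=1))
    return o,q
def go(q,a):
    for x in a:
        rr=fk(q,P)[1]; q=step(q,rr.apply(np.array(x["translation"])*.1),x["twist"]*.1,.6)
    return q
def pq(q): g=fk(q,P); print(g[0],np.round(tilt(g[1]),1),q)
E
python3 - <<'E'
from push import *
s,p,r=stat()
a,p,r=rows(p,r,np.array([.25,.065,.26]),9,-.9); q=go(s["joint_pos"],a); pq(q)
b,q=push(q,np.radians(-3),7,-1.,.07,dz=-.01); pq(q); show(a+b)
E
```

```text
t 2.8 p [ 0.189 -0.375  0.258] tilt/az [ 10.  -63.8] xaz 26.9 q [-1.265 -0.349  1.971 -0.026  1.692 -0.164] w 1.004 F [-1.1  0.9 -1. ] M [-0.048 -0.022 -0.05 ] g 0.0
[0.251 0.065 0.26 ] [ 10.  -63.7] [-0.186 -0.983  2.335  0.147  1.893  0.056]
[0.193 0.068 0.193] [ 17.6 -25.2] [-0.153 -1.01   2.468  0.093  1.977 -0.644]
[{"translation": [0.28, -0.4, 0.07], "twist": -1.0, "hand": 1}, {"translation": [0.32, -0.37, 0.07], "twist": -1.0, "hand": 1}, {"translation": [0.35, -0.34, 0.07], "twist": -1.0, "hand": 1}, {"translation": [0.39, -0.3, 0.07], "twist": -1.0, "hand": 1}, {"translation": [0.41, -0.26, 0.07], "twist": -1.0, "hand": 1}, {"translation": [0.44, -0.21, 0.07], "twist": -1.0, "hand": 1}, {"translation": [0.46, -0.17, 0.07], "twist": -1.0, "hand": 1}, {"translation": [0.47, -0.12, 0.07], "twist": -1.0, "hand": 1}]
[{"translation": [0.48, -0.08, 0.06], "twist": -1.0, "hand": 1}, {"translation": [-0.17, -0.45, 0.13], "twist": -1.0, "hand": 1}, {"translation": [-0.09, -0.47, 0.15], "twist": -1.0, "hand": 1}, {"translation": [-0.05, -0.47, 0.16], "twist": -1.0, "hand": 1}, {"translation": [-0.01, -0.47, 0.17], "twist": -1.0, "hand": 1}, {"translation": [0.03, -0.46, 0.18], "twist": -1.0, "hand": 1}, {"translation": [0.08, -0.45, 0.2], "twist": -1.0, "hand": 1}, {"translation": [0.12, -0.44, 0.21], "twist": -1.0, "hand": 1}]
```

>>> apply_moves --targets '[{"translation": [0.28,-0.4,0.07],"twist": -1.0,"hand": 1},{"translation": [0.32,-0.37,0.07],"twist": -1.0,"hand": 1},{"translation": [0.35,-0.34,0.07],"twist": -1.0,"hand": 1},{"translation": [0.39,-0.3,0.07],"twist": -1.0,"hand": 1},{"translation": [0.41,-0.26,0.07],"twist": -1.0,"hand": 1},{"translation": [0.44,-0.21,0.07],"twist": -1.0,"hand": 1},{"translation": [0.46,-0.17,0.07],"twist": -1.0,"hand": 1},{"translation": [0.47,-0.12,0.07],"twist": -1.0,"hand": 1}]'

```text
time: 3.6
tool_pos: [0.2446, 0.0187, 0.2603]
tool_rot: [-0.082, 0.803, 0.59, 0.013]
contact_force: [1.4, -0.1, -0.3]
gripper_width: 1.0
grasp_force: 0.0
```

>>> apply_moves --targets '[{"translation": [0.48,-0.08,0.06],"twist": -1.0,"hand": 1},{"translation": [-0.17,-0.45,0.13],"twist": -1.0,"hand": 1},{"translation": [-0.09,-0.47,0.15],"twist": -1.0,"hand": 1},{"translation": [-0.05,-0.47,0.16],"twist": -1.0,"hand": 1},{"translation": [-0.01,-0.47,0.17],"twist": -1.0,"hand": 1},{"translation": [0.03,-0.46,0.18],"twist": -1.0,"hand": 1}]'

```text
time: 4.2
tool_pos: [0.2085, 0.0681, 0.2178]
tool_rot: [-0.125, 0.586, 0.8, -0.013]
contact_force: [-0.5, -0.5, -0.3]
gripper_width: 1.0
grasp_force: 0.0
```

Run:
```python
from push import *
s,p,r=stat(); t=tilt(r)
v=t[0]*np.array([np.cos(np.radians(t[1])),np.sin(np.radians(t[1]))]);print("need",35*np.array([np.cos(np.radians(-17.5)),np.sin(np.radians(-17.5))])-v)
for y in(.05,.09):
    b,q=push(s["joint_pos"],0,8,-1.,y,dz=0.01); pq(q); show(b)
```

```text
t 4.2 p [0.209 0.068 0.218] tilt/az [ 14.5 -30.1] xaz 106.6 q [-0.147 -1.011  2.422  0.1    1.964 -0.426] w 1.0 F [-0.5 -0.5 -0.3] M [-0.061 -0.118 -0.037] g 0.0
need [20.866 -3.257]
[0.15  0.055 0.322] [ 25.5 -12.4] [-0.17  -1.01   2.279  0.028  2.317 -1.279]
[{"translation": [-0.03, -0.5, -0.02], "twist": -1.0, "hand": 1}, {"translation": [0.18, -0.47, 0.02], "twist": -1.0, "hand": 1}, {"translation": [0.21, -0.45, 0.03], "twist": -1.0, "hand": 1}, {"translation": [0.26, -0.42, 0.05], "twist": -1.0, "hand": 1}, {"translation": [0.29, -0.4, 0.06], "twist": -1.0, "hand": 1}, {"translation": [0.34, -0.36, 0.07], "twist": -1.0, "hand": 1}, {"translation": [0.36, -0.34, 0.08], "twist": -1.0, "hand": 1}, {"translation": [0.39, -0.29, 0.1], "twist": -1.0, "hand": 1}]
[0.138 0.104 0.322] [24.3 -6.8] [ 0.069 -1.01   2.276  0.103  2.29  -1.007]
[{"translation": [0.35, -0.36, 0.03], "twist": -1.0, "hand": 1}, {"translation": [0.12, -0.49, 0.01], "twist": -1.0, "hand": 1}, {"translation": [0.14, -0.48, 0.02], "twist": -1.0, "hand": 1}, {"translation": [0.19, -0.46, 0.03], "twist": -1.0, "hand": 1}, {"translation": [0.23, -0.44, 0.04], "twist": -1.0, "hand": 1}, {"translation": [0.26, -0.42, 0.06], "twist": -1.0, "hand": 1}, {"translation": [0.3, -0.39, 0.07], "twist": -1.0, "hand": 1}, {"translation": [0.33, -0.37, 0.08], "twist": -1.0, "hand": 1}]
```

Run:
```python
from push import *
s,p,r=stat()
for y in (.02,.04):
  for dz in(-.03,-.015,):
    b,q=push(s["joint_pos"],0,8,-1.,y,dz=dz);print(y,dz);pq(q); 
    if y==.04: show(b)
    b,q=push(q,0,4,-1.,y,dz=dz);pq(q)
```

```text
t 4.2 p [0.209 0.068 0.218] tilt/az [ 14.5 -30.1] xaz 106.6 q [-0.147 -1.011  2.422  0.1    1.964 -0.426] w 1.0 F [-0.5 -0.5 -0.3] M [-0.061 -0.118 -0.037] g 0.0
0.02 -0.03
[0.189 0.018 0.029] [ 23.9 -17.6] [-0.306 -0.616  2.58   0.     1.596 -1.423]
[ 0.142  0.019 -0.116] [ 28.4 -15.1] [-0.339 -0.055  2.58  -0.04   1.112 -1.834]
0.02 -0.015
[0.155 0.017 0.136] [ 25.1 -17. ] [-0.347 -1.01   2.58  -0.023  2.009 -1.471]
[0.135 0.018 0.146] [ 29.8 -13.8] [-0.34  -1.01   2.58  -0.057  2.089 -1.88 ]
0.04 -0.03
[0.188 0.042 0.03 ] [ 23.8 -15.1] [-0.207 -0.623  2.58   0.023  1.6   -1.331]
[{"translation": [-0.24, -0.3, 0.32], "twist": -1.0, "hand": 1}, {"translation": [0.08, -0.31, 0.38], "twist": -1.0, "hand": 1}, {"translation": [0.1, -0.3, 0.39], "twist": -1.0, "hand": 1}, {"translation": [0.13, -0.28, 0.39], "twist": -1.0, "hand": 1}, {"translation": [0.14, -0.26, 0.4], "twist": -1.0, "hand": 1}, {"translation": [0.17, -0.24, 0.41], "twist": -1.0, "hand": 1}, {"translation": [0.18, -0.21, 0.42], "twist": -1.0, "hand": 1}, {"translation": [0.19, -0.19, 0.42], "twist": -1.0, "hand": 1}]
[ 0.143  0.042 -0.112] [ 28.3 -12. ] [-0.225 -0.071  2.58  -0.008  1.127 -1.745]
0.04 -0.015
[0.154 0.043 0.136] [ 25.  -14.3] [-0.23  -1.01   2.58   0.009  2.007 -1.349]
[{"translation": [-0.19, -0.42, 0.19], "twist": -1.0, "hand": 1}, {"translation": [0.14, -0.41, 0.26], "twist": -1.0, "hand": 1}, {"translation": [0.17, -0.39, 0.27], "twist": -1.0, "hand": 1}, {"translation": [0.2, -0.36, 0.28], "twist": -1.0, "hand": 1}, {"translation": [0.23, -0.33, 0.29], "twist": -1.0, "hand": 1}, {"translation": [0.26, -0.3, 0.3], "twist": -1.0, "hand": 1}, {"translation": [0.28, -0.28, 0.31], "twist": -1.0, "hand": 1}, {"translation": [0.3, -0.24, 0.32], "twist": -1.0, "hand": 1}]
[0.133 0.044 0.146] [ 29.6 -10.1] [-0.208 -1.01   2.58  -0.018  2.087 -1.742]
```

Run:
```python
from push import *
s,p,r=stat()
b,q=push(s["joint_pos"],0,8,-1.,.02,dz=-.008);pq(q); show(b)
```

```text
t 4.2 p [0.209 0.068 0.218] tilt/az [ 14.5 -30.1] xaz 106.6 q [-0.147 -1.011  2.422  0.1    1.964 -0.426] w 1.0 F [-0.5 -0.5 -0.3] M [-0.061 -0.118 -0.037] g 0.0
[0.15  0.018 0.139] [ 26.3 -16.9] [-0.349 -1.01   2.58  -0.027  2.03  -1.475]
[{"translation": [-0.19, -0.45, 0.12], "twist": -1.0, "hand": 1}, {"translation": [-0.02, -0.47, 0.16], "twist": -1.0, "hand": 1}, {"translation": [0.23, -0.39, 0.21], "twist": -1.0, "hand": 1}, {"translation": [0.25, -0.37, 0.22], "twist": -1.0, "hand": 1}, {"translation": [0.29, -0.33, 0.24], "twist": -1.0, "hand": 1}, {"translation": [0.32, -0.29, 0.25], "twist": -1.0, "hand": 1}, {"translation": [0.34, -0.26, 0.26], "twist": -1.0, "hand": 1}, {"translation": [0.36, -0.22, 0.27], "twist": -1.0, "hand": 1}]
```

>>> apply_moves --targets '[{"translation": [-0.19,-0.45,0.12],"twist": -1.0,"hand": 1},{"translation": [-0.02,-0.47,0.16],"twist": -1.0,"hand": 1},{"translation": [0.23,-0.39,0.21],"twist": -1.0,"hand": 1},{"translation": [0.25,-0.37,0.22],"twist": -1.0,"hand": 1},{"translation": [0.29,-0.33,0.24],"twist": -1.0,"hand": 1},{"translation": [0.32,-0.29,0.25],"twist": -1.0,"hand": 1},{"translation": [0.34,-0.26,0.26],"twist": -1.0,"hand": 1},{"translation": [0.36,-0.22,0.27],"twist": -1.0,"hand": 1}]'

```text
time: 5.0
tool_pos: [0.1492, 0.0213, 0.1366]
tool_rot: [-0.228, 0.218, 0.949, 0.015]
contact_force: [-0.7, -0.0, -2.8]
gripper_width: 1.001
grasp_force: 0.0
```

Run:
```python
from push import *
s,p,r=stat()
for y in(.02,0.):
    b,q=push(s["joint_pos"],0,5,-.5,y,dz=0);pq(q); show(b)
```

```text
t 5.0 p [0.149 0.021 0.137] tilt/az [ 26.4 -16.7] xaz 153.0 q [-0.335 -1.011  2.584 -0.022  2.029 -1.459] w 1.001 F [-0.7 -0.  -2.8] M [-0.051 -0.228 -0.032] g 0.0
[0.12  0.017 0.155] [ 33.6 -13.1] [-0.348 -1.01   2.58  -0.079  2.154 -1.749]
[{"translation": [0.39, -0.22, 0.21], "twist": -0.5, "hand": 1}, {"translation": [0.41, -0.16, 0.23], "twist": -0.5, "hand": 1}, {"translation": [0.41, -0.14, 0.24], "twist": -0.5, "hand": 1}, {"translation": [0.42, -0.12, 0.25], "twist": -0.5, "hand": 1}, {"translation": [0.41, -0.1, 0.26], "twist": -0.5, "hand": 1}]
[ 0.118 -0.007  0.155] [ 33.6 -14.7] [-0.458 -1.01   2.58  -0.132  2.144 -1.87 ]
[{"translation": [0.27, -0.38, 0.17], "twist": -0.5, "hand": 1}, {"translation": [0.42, -0.14, 0.23], "twist": -0.5, "hand": 1}, {"translation": [0.43, -0.1, 0.24], "twist": -0.5, "hand": 1}, {"translation": [0.43, -0.07, 0.25], "twist": -0.5, "hand": 1}, {"translation": [0.42, -0.05, 0.26], "twist": -0.5, "hand": 1}]
```

Run:
```python
from push import *
s,p,r=stat()
for dz in(.03,.04):
  for y in(.0,.02):
    b,q=push(s["joint_pos"],0,5,-.4,y,dz=dz);pq(q); show(b)
```

```text
t 5.0 p [0.149 0.021 0.137] tilt/az [ 26.4 -16.7] xaz 153.0 q [-0.335 -1.011  2.584 -0.022  2.029 -1.459] w 1.001 F [-0.7 -0.  -2.8] M [-0.051 -0.228 -0.032] g 0.0
[ 0.128 -0.006  0.28 ] [ 32.7 -14.9] [-0.44  -1.01   2.373 -0.134  2.337 -1.827]
[{"translation": [0.32, -0.36, -0.15], "twist": -0.4, "hand": 1}, {"translation": [0.48, -0.13, -0.08], "twist": -0.4, "hand": 1}, {"translation": [0.48, -0.1, -0.07], "twist": -0.4, "hand": 1}, {"translation": [0.49, -0.08, -0.06], "twist": -0.4, "hand": 1}, {"translation": [0.49, -0.07, -0.05], "twist": -0.4, "hand": 1}]
[0.13  0.018 0.28 ] [ 32.9 -13.6] [-0.34  -1.01   2.375 -0.078  2.346 -1.704]
[{"translation": [0.45, -0.2, -0.1], "twist": -0.4, "hand": 1}, {"translation": [0.47, -0.16, -0.08], "twist": -0.4, "hand": 1}, {"translation": [0.48, -0.13, -0.07], "twist": -0.4, "hand": 1}, {"translation": [0.48, -0.12, -0.06], "twist": -0.4, "hand": 1}, {"translation": [0.49, -0.1, -0.05], "twist": -0.4, "hand": 1}]
[ 0.13  -0.003  0.339] [ 30.7 -15.3] [-0.436 -1.01   2.27  -0.129  2.408 -1.83 ]
[{"translation": [0.26, -0.31, -0.3], "twist": -0.4, "hand": 1}, {"translation": [0.43, -0.11, -0.22], "twist": -0.4, "hand": 1}, {"translation": [0.44, -0.09, -0.21], "twist": -0.4, "hand": 1}, {"translation": [0.45, -0.07, -0.2], "twist": -0.4, "hand": 1}, {"translation": [0.46, -0.05, -0.2], "twist": -0.4, "hand": 1}]
[0.131 0.019 0.338] [ 31.  -14.3] [-0.342 -1.01   2.273 -0.072  2.416 -1.706]
[{"translation": [0.41, -0.17, -0.23], "twist": -0.4, "hand": 1}, {"translation": [0.43, -0.12, -0.22], "twist": -0.4, "hand": 1}, {"translation": [0.44, -0.11, -0.21], "twist": -0.4, "hand": 1}, {"translation": [0.45, -0.09, -0.2], "twist": -0.4, "hand": 1}, {"translation": [0.45, -0.08, -0.2], "twist": -0.4, "hand": 1}]
```

>>> apply_moves --targets '[{"translation": [0.32,-0.36,-0.15],"twist": -0.4,"hand": 1},{"translation": [0.48,-0.13,-0.08],"twist": -0.4,"hand": 1},{"translation": [0.48,-0.1,-0.07],"twist": -0.4,"hand": 1},{"translation": [0.49,-0.08,-0.06],"twist": -0.4,"hand": 1}]'

```text
time: 5.4
tool_pos: [0.121, -0.0026, 0.1524]
tool_rot: [-0.282, 0.14, 0.949, 0.035]
contact_force: [0.4, 0.4, 0.2]
gripper_width: 1.005
grasp_force: 0.0
```

Run:
```python
from push import *
s,p,r=stat()
# go over drum B, align x so that tool y is horizontal
def align(r): # twist making tool y horizontal, x inward
    M=r.as_matrix(); return np.arctan2(M[2,1],M[2,0])
tw=align(r); print("twist",tw)
tgt=np.array([.46,.12,.26])
a,p1,r1=rows(p,r,tgt,8,tw); show(a); q=go(s["joint_pos"],a); pq(q); print(r1.as_matrix())
```

```text
t 5.4 p [ 0.121 -0.003  0.152] tilt/az [ 33.  -15.4] xaz 163.0 q [-0.444 -1.011  2.582 -0.113  2.136 -1.755] w 1.005 F [0.4 0.4 0.2] M [-0.05  -0.227 -0.032] g 0.0
twist -0.024320983448164392
[{"translation": [-0.23, 0.27, -0.31], "twist": -0.03, "hand": 1}, {"translation": [-0.23, 0.26, -0.31], "twist": -0.03, "hand": 1}, {"translation": [-0.23, 0.26, -0.31], "twist": -0.03, "hand": 1}, {"translation": [-0.23, 0.26, -0.32], "twist": -0.03, "hand": 1}, {"translation": [-0.23, 0.27, -0.31], "twist": -0.03, "hand": 1}, {"translation": [-0.23, 0.26, -0.32], "twist": -0.03, "hand": 1}, {"translation": [-0.24, 0.26, -0.31], "twist": -0.03, "hand": 1}, {"translation": [-0.23, 0.27, -0.32], "twist": -0.03, "hand": 1}]
[0.46  0.12  0.261] [ 33.  -15.4] [ 0.015  0.02   1.705  0.166  1.97  -1.266]
[[-0.808  0.265 -0.525]
 [ 0.223  0.964  0.144]
 [ 0.545 -0.    -0.839]]
```

```bash
cat >> push.py <<'E'
def align(r):
    M=r.as_matrix(); return np.arctan2(M[2,1],M[2,0])
E
python3 - <<'E'
from push import *
s,p,r=stat()
a,p1,r1=rows(p,r,np.array([.54,.1,.24]),10,-.02); show(a)
E
```

```text
t 5.4 p [ 0.121 -0.003  0.152] tilt/az [ 33.  -15.4] xaz 163.0 q [-0.444 -1.011  2.582 -0.113  2.136 -1.755] w 1.005 F [0.4 0.4 0.2] M [-0.05  -0.227 -0.032] g 0.0
[{"translation": [-0.26, 0.22, -0.28], "twist": -0.02, "hand": 1}, {"translation": [-0.26, 0.22, -0.28], "twist": -0.02, "hand": 1}, {"translation": [-0.26, 0.21, -0.28], "twist": -0.02, "hand": 1}, {"translation": [-0.27, 0.21, -0.28], "twist": -0.02, "hand": 1}, {"translation": [-0.27, 0.21, -0.28], "twist": -0.02, "hand": 1}, {"translation": [-0.27, 0.22, -0.28], "twist": -0.02, "hand": 1}, {"translation": [-0.26, 0.21, -0.28], "twist": -0.02, "hand": 1}, {"translation": [-0.27, 0.21, -0.28], "twist": -0.02, "hand": 1}]
[{"translation": [-0.26, 0.22, -0.27], "twist": -0.02, "hand": 1}, {"translation": [-0.27, 0.21, -0.28], "twist": -0.02, "hand": 1}]
```

>>> apply_moves --targets '[{"translation": [-0.26,0.22,-0.28],"twist": -0.02,"hand": 1},{"translation": [-0.26,0.22,-0.28],"twist": -0.02,"hand": 1},{"translation": [-0.26,0.21,-0.28],"twist": -0.02,"hand": 1},{"translation": [-0.27,0.21,-0.28],"twist": -0.02,"hand": 1},{"translation": [-0.27,0.21,-0.28],"twist": -0.02,"hand": 1},{"translation": [-0.27,0.22,-0.28],"twist": -0.02,"hand": 1},{"translation": [-0.26,0.21,-0.28],"twist": -0.02,"hand": 1},{"translation": [-0.27,0.21,-0.28],"twist": -0.02,"hand": 1}]'

```text
time: 6.2
tool_pos: [0.453, 0.0776, 0.2226]
tool_rot: [-0.281, 0.132, 0.95, 0.036]
contact_force: [-0.4, -0.5, 0.9]
gripper_width: 1.004
grasp_force: 0.0
```

>>> apply_moves --targets '[{"translation": [-0.26,0.22,-0.27],"twist": -0.02,"hand": 1},{"translation": [-0.27,0.21,-0.28],"twist": -0.02,"hand": 1},{"translation": [0,0,0],"twist": 0,"hand": 1}]'

```text
time: 6.5
tool_pos: [0.5384, 0.099, 0.2394]
tool_rot: [-0.28, 0.13, 0.95, 0.037]
contact_force: [-1.5, -0.3, 0.6]
gripper_width: 0.999
grasp_force: 0.0
```

Run:
```python
from push import *
from h import *
s,p,r=stat()
c=get_calibration("wrist"); im=grab_frame("wrist"); cv2.imwrite("pics/w1.png",im[...,::-1])
np.savez("w1.npz",K=c["camera_matrix"],pose=c["pose"])
s,p,r=stat()
import cv2
im=im[...,::-1].copy()
for (x,y,a) in[(.467,-.16,22),(.494,.11,-17.5),(.67,.001,.3)]:
    t=np.radians(a);d=np.array([np.cos(t),np.sin(t),0])*.032
    q=proj(c,[np.array([x,y,.098])-d,np.array([x,y,.098])+d]);print(q)
    cv2.line(im,tuple(np.int32(q[0])),tuple(np.int32(q[1])),(0,0,255),1)
cv2.imwrite("pics/w1o.png",im)
```

```text
t 6.5 p [0.538 0.099 0.239] tilt/az [ 32.8 -15.4] xaz 164.4 q [-0.018  0.207  1.538  0.145  1.952 -1.302] w 0.999 F [-1.5 -0.3  0.6] M [-0.127 -0.226  0.044] g 0.0
t 6.55 p [0.536 0.099 0.239] tilt/az [ 32.9 -15.3] xaz 164.4 q [-0.019  0.203  1.542  0.145  1.953 -1.302] w 1.0 F [-0.5  0.3  0.1] M [-0.088 -0.244 -0.02 ] g 0.0
[[-72.644 304.331]
 [-39.375 378.368]]
[[320.421 234.87 ]
 [317.473 319.407]]
[[210.425 545.95 ]
 [231.868 677.201]]
```

View pics/w1o.png

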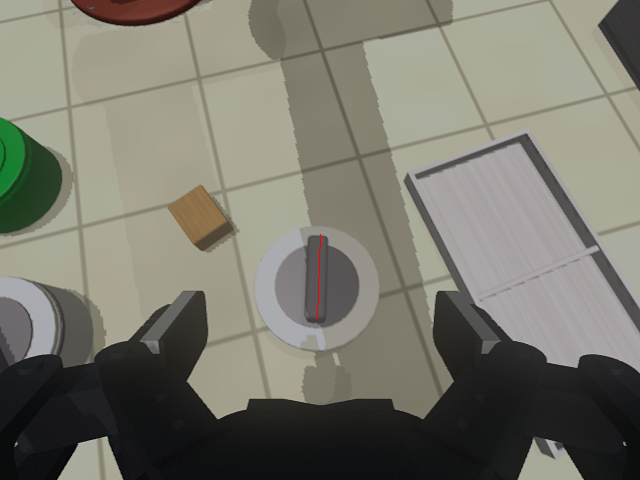

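The wrist view shows drum B's handle from about (318,236) to (314,321), which matches the fit. The near corner of the ready tray is at (529,132)/(406,178), with its divider at (480,298)–(597,248).

Run:
```python
from push import *
from h import *
d=np.load("w1.npz"); c=dict(camera_matrix=d["K"],pose=d["pose"])
h=ray(c,[(317.5,237),(314,321)],.098); e=h[1]-h[0]; b=h.mean(0); print("bar",b,np.linalg.norm(e),np.degrees(np.arctan2(e[1],e[0])))
print("lid",ray(c,[(317,288)],.056))
t=ray(c,[(529,132),(406,178),],.022);print("tray near corners",t,np.linalg.norm(t[0]-t[1]),np.degrees(np.arctan2(*(t[0]-t[1])[[1,0]])))
t=ray(c,[(480,298),(597,248)],.020);print("div",t.mean(0),t)
s,p,r=stat()
g=np.array([b[0],b[1],.0865])-.003*r.as_matrix()[:,2]
a,p1,r1=rows(p,r,g,4,0); show(a); print(g,p1)
```

```text
bar [0.495 0.107 0.098] 0.06341175761328202 -17.74157996899289
lid [[0.496 0.108 0.056]]
tray near corners [[0.389 0.373 0.022]
 [0.405 0.228 0.022]] 0.14629320744630275 96.19123341139208
div [0.533 0.318 0.02 ] [[0.54  0.254 0.02 ]
 [0.526 0.383 0.02 ]]
t 6.55 p [0.536 0.099 0.239] tilt/az [ 32.9 -15.3] xaz 164.4 q [-0.019  0.203  1.542  0.145  1.953 -1.302] w 1.0 F [-0.5  0.3  0.1] M [-0.088 -0.244 -0.02 ] g 0.0
[{"translation": [-0.12, -0.01, 0.37], "twist": 0.0, "hand": 1}, {"translation": [-0.12, -0.0, 0.37], "twist": 0.0, "hand": 1}, {"translation": [-0.12, -0.01, 0.37], "twist": 0.0, "hand": 1}, {"translation": [-0.11, -0.0, 0.37], "twist": 0.0, "hand": 1}]
[0.496 0.107 0.089] [0.496 0.107 0.089]
```

>>> apply_moves --targets '[{"translation": [-0.12,-0.01,0.37],"twist": 0.0,"hand": 1},{"translation": [-0.12,0,0.37],"twist": 0.0,"hand": 1},{"translation": [-0.12,-0.01,0.37],"twist": 0.0,"hand": 1},{"translation": [-0.11,0,0.37],"twist": 0.0,"hand": 1},{"translation": [0,0,0],"twist": 0.0,"hand": 0.5},{"translation": [0,0,0],"twist": 0.0,"hand": 0},{"translation": [0,0,0],"twist": 0.0,"hand": 0},{"translation": [0,0,0],"twist": 0.0,"hand": 0}]'

```text
time: 7.35
tool_pos: [0.4959, 0.1067, 0.0917]
tool_rot: [-0.279, 0.131, 0.951, 0.038]
contact_force: [-0.2, 0.0, -0.8]
gripper_width: 0.329
grasp_force: 0.0
```

>>> apply_moves --targets '[{"translation": [0,0,0],"twist": 0.0,"hand": 0},{"translation": [0,0,0],"twist": 0.0,"hand": 0}]'

```text
time: 7.55
tool_pos: [0.4956, 0.1071, 0.0911]
tool_rot: [-0.28, 0.131, 0.95, 0.038]
contact_force: [3.0, 2.9, 5.9]
gripper_width: 0.18
grasp_force: 60.5
```

Run:
```python
from push import *
s,p,r=stat()
a,p1,r1=rows(p,r,p+np.array([0,0,.11]),4,0,0); show(a)
```

```text
t 7.55 p [0.496 0.107 0.091] tilt/az [ 32.8 -15.5] xaz 164.3 q [-0.007  0.273  1.728  0.143  1.696 -1.327] w 0.18 F [3.  2.9 5.9] M [ 0.109 -0.238 -0.174] g 60.5
[{"translation": [0.15, -0.0, -0.23], "twist": 0.0, "hand": 0}, {"translation": [0.15, -0.0, -0.23], "twist": 0.0, "hand": 0}, {"translation": [0.15, -0.0, -0.23], "twist": 0.0, "hand": 0}, {"translation": [0.15, -0.0, -0.23], "twist": 0.0, "hand": 0}]
```

>>> apply_moves --targets '[{"translation": [0.08,0,-0.12],"twist": 0.0,"hand": 0},{"translation": [0.15,0,-0.23],"twist": 0.0,"hand": 0},{"translation": [0.15,0,-0.23],"twist": 0.0,"hand": 0},{"translation": [0.15,0,-0.23],"twist": 0.0,"hand": 0},{"translation": [0.08,0,-0.12],"twist": 0.0,"hand": 0},{"translation": [0,0,0],"twist": 0.0,"hand": 0},{"translation": [0,0,0],"twist": 0.0,"hand": 0},{"translation": [0,0,0],"twist": 0.0,"hand": 0}]'

```text
time: 8.35
tool_pos: [0.4924, 0.1072, 0.1983]
tool_rot: [-0.283, 0.131, 0.949, 0.037]
contact_force: [-0.5, -0.1, -4.8]
gripper_width: 0.178
grasp_force: 59.3
```

```bash
cat > meas.py <<'E'
from push import *
from plant import grab_frame
import sys
def meas(tag,n=4):
    F=[];M=[]
    for i in range(n):
        grab_frame("side" if i==n-1 else "wrist"); s=state(); F.append(s["contact_force"]);M.append(s["ft_torque"])
    F=np.mean(F,0);M=np.mean(M,0); s,p,r=cur()
    print(tag,"F",F,"M world",M,"M tool",r.inv().apply(M),"tilt",np.round(tilt(r),1)); stat()
    np.savez(f"m_{tag}.npz",F=F,M=M,p=p,R=r.as_matrix())
meas(sys.argv[1])
E
python3 meas.py B0
python3 - <<'E'
import cv2
from plant import grab_frame
cv2.imwrite("pics/sB0.png",grab_frame("side")[...,::-1])
E
```

```text
B0 F [-0.232  0.136 -4.852] M world [-0.167 -0.674 -0.012] M tool [-0.026 -0.694  0.001] tilt [ 33.1 -15.3]
t 8.55 p [0.493 0.107 0.199] tilt/az [ 33.1 -15.3] xaz 164.3 q [-0.006  0.145  1.678  0.148  1.878 -1.3  ] w 0.176 F [-0.6 -0.2 -4.5] M [-0.159 -0.579 -0.028] g 59.3
```

View pics/sB0.png

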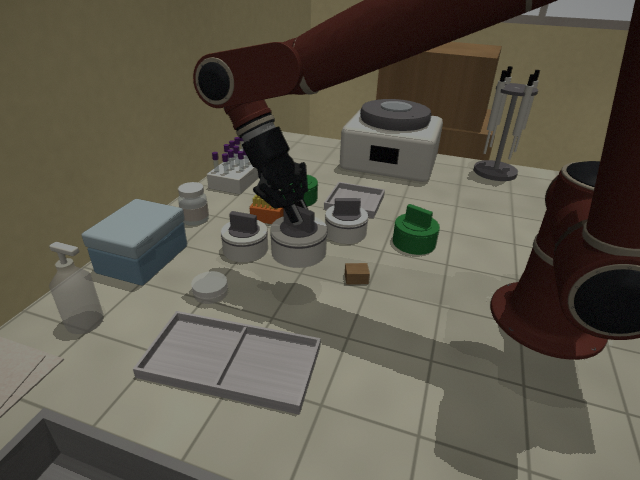

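The side view shows drum B at (300,238), lifted clear and upright. I'll tilt it to both sides.

>>> apply_moves --targets '[{"translation": [0,0,0],"twist": -1,"hand": 0},{"translation": [0,0,0],"twist": -1,"hand": 0},{"translation": [0,0,0],"twist": -1,"hand": 0},{"translation": [0,0,0],"twist": -1,"hand": 0},{"translation": [0,0,0],"twist": -1,"hand": 0},{"translation": [0,0,0],"twist": -1,"hand": 0},{"translation": [0,0,0],"twist": -1,"hand": 0},{"translation": [0,0,0],"twist": -1,"hand": 0}]'

```text
time: 9.4
tool_pos: [0.4934, 0.1072, 0.2]
tool_rot: [-0.245, -0.251, 0.925, 0.144]
contact_force: [0.2, 1.3, -4.5]
gripper_width: 0.178
grasp_force: 59.2
```

>>> apply_moves --targets '[{"translation": [0,0,0],"twist": -0.5,"hand": 0},{"translation": [0,0,0],"twist": 0,"hand": 0},{"translation": [0,0,0],"twist": 0,"hand": 0},{"translation": [0,0,0],"twist": 0,"hand": 0}]'

```text
time: 9.8
tool_pos: [0.4934, 0.1072, 0.2002]
tool_rot: [-0.242, -0.272, 0.919, 0.15]
contact_force: [0.7, -0.1, -4.8]
gripper_width: 0.176
grasp_force: 59.2
```

```bash
python3 meas.py B1
```

```text
B1 F [ 0.413  0.096 -4.957] M world [-0.293 -0.637 -0.008] M tool [ 0.578 -0.392  0.069] tilt [ 33.  -15.3]
t 10.0 p [0.493 0.107 0.2  ] tilt/az [ 33.  -15.3] xaz -142.0 q [-0.006  0.144  1.677  0.148  1.878 -2.149] w 0.175 F [ 0.7 -0.4 -4.7] M [-0.279 -0.667 -0.049] g 59.2
```

>>> apply_moves --targets '[{"translation": [0,0,0],"twist": 1,"hand": 0},{"translation": [0,0,0],"twist": 1,"hand": 0},{"translation": [0,0,0],"twist": 1,"hand": 0},{"translation": [0,0,0],"twist": 1,"hand": 0},{"translation": [0,0,0],"twist": 1,"hand": 0},{"translation": [0,0,0],"twist": 1,"hand": 0},{"translation": [0,0,0],"twist": 1,"hand": 0},{"translation": [0,0,0],"twist": 1,"hand": 0}]'

```text
time: 10.8
tool_pos: [0.4935, 0.1073, 0.2003]
tool_rot: [-0.281, 0.109, 0.953, 0.044]
contact_force: [0.4, -0.3, -5.5]
gripper_width: 0.179
grasp_force: 59.3
```

>>> apply_moves --targets '[{"translation": [0,0,0],"twist": 1,"hand": 0},{"translation": [0,0,0],"twist": 1,"hand": 0},{"translation": [0,0,0],"twist": 1,"hand": 0},{"translation": [0,0,0],"twist": 1,"hand": 0},{"translation": [0,0,0],"twist": 1,"hand": 0},{"translation": [0,0,0],"twist": 1,"hand": 0},{"translation": [0,0,0],"twist": 1,"hand": 0},{"translation": [0,0,0],"twist": 1,"hand": 0}]'

```text
time: 11.6
tool_pos: [0.4935, 0.1074, 0.2003]
tool_rot: [-0.276, 0.471, 0.835, -0.069]
contact_force: [-0.2, 0.8, -4.3]
gripper_width: 0.184
grasp_force: 59.2
```

>>> apply_moves --targets '[{"translation": [0,0,0],"twist": 1,"hand": 0},{"translation": [0,0,0],"twist": 0,"hand": 0},{"translation": [0,0,0],"twist": 0,"hand": 0},{"translation": [0,0,0],"twist": 0,"hand": 0}]'

```text
time: 12.0
tool_pos: [0.4935, 0.1073, 0.2003]
tool_rot: [-0.272, 0.51, 0.812, -0.082]
contact_force: [-0.4, -0.1, -4.9]
gripper_width: 0.178
grasp_force: 59.2
```

```bash
python3 meas.py B2
python3 - <<'E'
import cv2
from plant import grab_frame
cv2.imwrite("pics/sB2.png",grab_frame("side")[150:300,200:400,::-1])
E
```

```text
B2 F [-0.18   0.26  -5.127] M world [-0.072 -0.717 -0.008] M tool [-0.605 -0.387 -0.059] tilt [ 33.  -15.3]
t 12.2 p [0.493 0.107 0.2  ] tilt/az [ 33.  -15.3] xaz 110.8 q [-0.006  0.144  1.677  0.148  1.878 -0.45 ] w 0.176 F [-0.7  0.2 -4.6] M [-0.087 -0.75  -0.018] g 59.2
```

View pics/sB2.png

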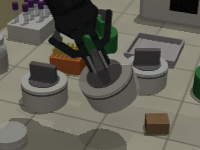

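The moment swing for B between the two sides was 0.235 N m. The model gives about 0.227 for a fixed insert and about 0.09 for a loose ball, so B is sound. It goes in the near ready bay.

Run:
```python
from push import *
s,p,r=stat()
a,p1,r1=rows(p,r,np.array([.4645,.310,.185]),9,-.85,0); show(a); print(p1, r1.as_matrix())
```

```text
t 12.25 p [0.493 0.107 0.2  ] tilt/az [ 33.  -15.3] xaz 110.8 q [-0.006  0.144  1.677  0.148  1.878 -0.45 ] w 0.176 F [-0.7  0.6 -5.1] M [-0.086 -0.735  0.013] g 59.2
[{"translation": [0.2, 0.09, 0.06], "twist": -0.94, "hand": 0}, {"translation": [0.19, 0.1, 0.06], "twist": -0.94, "hand": 0}, {"translation": [0.18, 0.12, 0.06], "twist": -0.94, "hand": 0}, {"translation": [0.17, 0.14, 0.07], "twist": -0.94, "hand": 0}, {"translation": [0.16, 0.16, 0.06], "twist": -0.94, "hand": 0}, {"translation": [0.14, 0.17, 0.07], "twist": -0.94, "hand": 0}, {"translation": [0.12, 0.18, 0.06], "twist": -0.94, "hand": 0}, {"translation": [0.11, 0.19, 0.07], "twist": -0.94, "hand": 0}]
[{"translation": [0.09, 0.2, 0.06], "twist": -0.94, "hand": 0}]
[0.464 0.31  0.185] [[-0.806  0.272 -0.526]
 [ 0.231  0.962  0.144]
 [ 0.545 -0.005 -0.838]]
```

>>> apply_moves --targets '[{"translation": [0.2,0.09,0.06],"twist": -0.94,"hand": 0},{"translation": [0.19,0.1,0.06],"twist": -0.94,"hand": 0},{"translation": [0.18,0.12,0.06],"twist": -0.94,"hand": 0},{"translation": [0.17,0.14,0.07],"twist": -0.94,"hand": 0},{"translation": [0.16,0.16,0.06],"twist": -0.94,"hand": 0},{"translation": [0.14,0.17,0.07],"twist": -0.94,"hand": 0},{"translation": [0.12,0.18,0.06],"twist": -0.94,"hand": 0},{"translation": [0.11,0.19,0.07],"twist": -0.94,"hand": 0}]'

```text
time: 13.05
tool_pos: [0.4675, 0.2882, 0.1865]
tool_rot: [-0.283, 0.175, 0.943, 0.024]
contact_force: [1.2, 0.0, -3.9]
gripper_width: 0.175
grasp_force: 59.2
```

>>> apply_moves --targets '[{"translation": [0.09,0.2,0.06],"twist": -0.94,"hand": 0},{"translation": [0,0,0],"twist": 0,"hand": 0},{"translation": [0,0,0],"twist": 0,"hand": 0}]'

```text
time: 13.35
tool_pos: [0.4643, 0.3099, 0.1851]
tool_rot: [-0.282, 0.132, 0.95, 0.036]
contact_force: [-0.7, -0.8, -4.3]
gripper_width: 0.175
grasp_force: 59.5
```

Run:
```python
from push import *
s,p,r=stat()
a,p1,r1=rows(p,r,np.array([.4645,.310,.0965]),4,align(r),0); show(a); print(p1, align(r))
```

```text
t 13.35 p [0.464 0.31  0.185] tilt/az [ 33.  -15.2] xaz 164.0 q [ 0.315  0.217  1.621  0.311  1.791 -0.987] w 0.175 F [-0.7 -0.8 -4.3] M [-0.206 -0.641 -0.019] g 59.5
[{"translation": [-0.12, 0.0, 0.19], "twist": -0.03, "hand": 0}, {"translation": [-0.12, 0.0, 0.18], "twist": -0.03, "hand": 0}, {"translation": [-0.12, 0.0, 0.19], "twist": -0.03, "hand": 0}, {"translation": [-0.12, 0.01, 0.18], "twist": -0.03, "hand": 0}]
[0.464 0.31  0.097] -0.012589917625283395
```

>>> apply_moves --targets '[{"translation": [-0.12,0,0.19],"twist": -0.03,"hand": 0},{"translation": [-0.12,0,0.18],"twist": -0.03,"hand": 0},{"translation": [-0.12,0,0.19],"twist": -0.03,"hand": 0},{"translation": [-0.06,0,0.09],"twist": -0.03,"hand": 0},{"translation": [-0.06,0,0.09],"twist": 0,"hand": 0},{"translation": [0,0,0],"twist": 0,"hand": 0},{"translation": [0,0,0],"twist": 0,"hand": 0}]'

```text
time: 14.05
tool_pos: [0.465, 0.3096, 0.0978]
tool_rot: [-0.281, 0.127, 0.951, 0.038]
contact_force: [1.6, 0.2, -4.2]
gripper_width: 0.176
grasp_force: 59.9
```

```bash
python3 -c "
from push import *
stat()"
```

```text
t 14.05 p [0.465 0.31  0.098] tilt/az [ 32.9 -15.4] xaz 164.8 q [ 0.314  0.316  1.661  0.305  1.656 -1.043] w 0.176 F [ 1.6  0.2 -4.2] M [-0.239 -0.605 -0.002] g 59.9
```

>>> apply_moves --targets '[{"translation": [-0.01,0,0.02],"twist": 0,"hand": 0},{"translation": [0,0,0],"twist": 0,"hand": 0},{"translation": [0,0,0],"twist": 0,"hand": 0.3},{"translation": [0,0,0],"twist": 0,"hand": 0.6},{"translation": [0,0,0],"twist": 0,"hand": 1},{"translation": [0,0,0],"twist": 0,"hand": 1},{"translation": [0,0,0],"twist": 0,"hand": 1},{"translation": [0.2,0,-0.32],"twist": 0,"hand": 1}]'

```text
time: 14.85
tool_pos: [0.4613, 0.3083, 0.1279]
tool_rot: [-0.286, 0.127, 0.949, 0.036]
contact_force: [0.3, -0.2, -1.3]
gripper_width: 1.002
grasp_force: 0.0
```

Run:
```python
from push import *
s,p,r=stat()
# tilt change for drum C: from (33,-15.4) to az 0.3
for azp,yo in((75,.07),(85,.07),(95,.07)):
    az=np.radians(azp);u=np.array([np.cos(az),np.sin(az)]);v=np.array([-u[1],u[0]])
    st=np.r_[.3*u+yo*v,.26]
    a,p1,r1=rows(p,r,st,9,0); q=go(s["joint_pos"],a); pq(q)
    for n in(3,3,3):
        b,q=push(q,az,n,0.,yo,dz=.005); pq(q)
```

```text
t 14.85 p [0.461 0.308 0.128] tilt/az [ 33.5 -14.8] xaz 164.6 q [ 0.313  0.278  1.655  0.306  1.711 -1.026] w 1.002 F [ 0.3 -0.2 -1.3] M [-0.02  -0.255  0.037] g 0.0
[0.01  0.308 0.26 ] [ 33.5 -14.8] [ 0.831 -0.83   2.329  0.542  1.892 -0.364]
[0.007 0.241 0.277] [34.6 -8.9] [ 0.681 -1.01   2.386  0.521  2.133 -0.441]
[0.002 0.218 0.298] [36.6 -1.2] [ 0.662 -1.01   2.361  0.504  2.248 -0.456]
[-0.003  0.196  0.324] [38.9  5.5] [ 0.645 -1.01   2.329  0.486  2.364 -0.47 ]
[-0.044  0.305  0.26 ] [ 33.5 -14.8] [ 0.971 -0.93   2.375  0.575  1.864 -0.209]
[-0.033  0.26   0.279] [34.3 -7. ] [ 0.858 -1.01   2.382  0.559  2.061 -0.273]
[-0.035  0.235  0.301] [35.7  1.2] [ 0.835 -1.01   2.353  0.545  2.183 -0.286]
[-0.036  0.211  0.327] [37.6  8.6] [ 0.812 -1.01   2.318  0.531  2.306 -0.3  ]
[-0.095  0.298  0.26 ] [ 33.5 -14.3] [ 1.127 -1.01   2.409  0.594  1.821 -0.05 ]
[-0.08   0.271  0.28 ] [33.7 -5.1] [ 1.052 -1.01   2.377  0.58   1.977 -0.101]
[-0.078  0.246  0.303] [34.5  3.8] [ 1.028 -1.01   2.343  0.57   2.104 -0.108]
[-0.074  0.22   0.332] [35.9 12. ] [ 0.998 -1.01   2.303  0.558  2.239 -0.122]
```

Run:
```python
from push import *
s,p,r=stat()
az=np.radians(92);yo=.07;u=np.array([np.cos(az),np.sin(az)]);v=np.array([-u[1],u[0]])
a0,p1,r1=rows(p,r,p+np.array([-.01,0,.045]),1,0)
a,p1,r1=rows(p1,r1,np.r_[.29*u+yo*v,.25],11,0); q=go(s["joint_pos"],a0+a); pq(q)
b,q=push(q,az,5,0.,yo,dz=.005); pq(q); show(a0+a+b)
```

```text
t 14.85 p [0.461 0.308 0.128] tilt/az [ 33.5 -14.8] xaz 164.6 q [ 0.313  0.278  1.655  0.306  1.711 -1.026] w 1.002 F [ 0.3 -0.2 -1.3] M [-0.02  -0.255  0.037] g 0.0
[-0.079  0.295  0.25 ] [ 33.5 -14.2] [ 1.066 -1.01   2.426  0.588  1.842 -0.112]
[-0.064  0.251  0.28 ] [34.7  0.8] [ 0.971 -1.01   2.381  0.561  2.076 -0.178]
[{"translation": [0.33, -0.03, -0.32], "twist": 0.0, "hand": 1}, {"translation": [0.42, -0.15, 0.2], "twist": 0.0, "hand": 1}, {"translation": [0.42, -0.14, 0.2], "twist": 0.0, "hand": 1}, {"translation": [0.42, -0.15, 0.2], "twist": 0.0, "hand": 1}, {"translation": [0.42, -0.14, 0.2], "twist": 0.0, "hand": 1}, {"translation": [0.42, -0.15, 0.2], "twist": 0.0, "hand": 1}, {"translation": [0.42, -0.14, 0.19], "twist": 0.0, "hand": 1}, {"translation": [0.43, -0.15, 0.2], "twist": 0.0, "hand": 1}]
[{"translation": [0.42, -0.14, 0.19], "twist": 0.0, "hand": 1}, {"translation": [0.43, -0.15, 0.2], "twist": 0.0, "hand": 1}, {"translation": [0.42, -0.14, 0.19], "twist": 0.0, "hand": 1}, {"translation": [0.43, -0.15, 0.2], "twist": 0.0, "hand": 1}, {"translation": [-0.09, -0.48, -0.11], "twist": 0.0, "hand": 1}, {"translation": [0.01, -0.5, -0.04], "twist": 0.0, "hand": 1}, {"translation": [0.01, -0.5, -0.02], "twist": 0.0, "hand": 1}, {"translation": [0.02, -0.5, 0.0], "twist": 0.0, "hand": 1}]
[{"translation": [0.02, -0.5, 0.02], "twist": 0.0, "hand": 1}]
```

>>> apply_moves --targets '[{"translation": [0.33,-0.03,-0.32],"twist": 0.0,"hand": 1},{"translation": [0.42,-0.15,0.2],"twist": 0.0,"hand": 1},{"translation": [0.42,-0.14,0.2],"twist": 0.0,"hand": 1},{"translation": [0.42,-0.15,0.2],"twist": 0.0,"hand": 1},{"translation": [0.42,-0.14,0.2],"twist": 0.0,"hand": 1},{"translation": [0.42,-0.15,0.2],"twist": 0.0,"hand": 1},{"translation": [0.42,-0.14,0.19],"twist": 0.0,"hand": 1},{"translation": [0.43,-0.15,0.2],"twist": 0.0,"hand": 1}]'

```text
time: 15.65
tool_pos: [0.1138, 0.2953, 0.2217]
tool_rot: [-0.282, 0.127, 0.95, 0.038]
contact_force: [-0.5, -0.0, 2.0]
gripper_width: 1.004
grasp_force: 0.0
```

>>> apply_moves --targets '[{"translation": [0.42,-0.14,0.19],"twist": 0.0,"hand": 1},{"translation": [0.43,-0.15,0.2],"twist": 0.0,"hand": 1},{"translation": [0.42,-0.14,0.19],"twist": 0.0,"hand": 1},{"translation": [0.43,-0.15,0.2],"twist": 0.0,"hand": 1},{"translation": [-0.09,-0.48,-0.11],"twist": 0.0,"hand": 1},{"translation": [0.01,-0.5,-0.04],"twist": 0.0,"hand": 1},{"translation": [0.01,-0.5,-0.02],"twist": 0.0,"hand": 1},{"translation": [0.02,-0.5,0],"twist": 0.0,"hand": 1}]'

```text
time: 16.45
tool_pos: [-0.0626, 0.2592, 0.2718]
tool_rot: [-0.29, 0.108, 0.951, -0.022]
contact_force: [0.1, 0.5, 0.4]
gripper_width: 1.0
grasp_force: 0.0
```

Run:
```python
from push import *
s,p,r=stat()
az=np.radians(92)
b,q=push(s["joint_pos"],az,2,0.,.07,dz=.005); pq(q); show(b)
```

```text
t 16.45 p [-0.063  0.259  0.272] tilt/az [33.8 -2.1] xaz 164.9 q [ 0.981 -1.011  2.391  0.556  2.03  -0.18 ] w 1.0 F [0.1 0.5 0.4] M [-0.004 -0.295  0.067] g 0.0
[-0.064  0.243  0.286] [34.6  3.7] [ 0.972 -1.01   2.372  0.548  2.109 -0.183]
[{"translation": [0.04, -0.5, 0.03], "twist": 0.0, "hand": 1}, {"translation": [0.02, -0.5, 0.03], "twist": 0.0, "hand": 1}]
```

Run:
```python
from push import *
s,p,r=stat()
q=go(s["joint_pos"],[dict(translation=[.04,-.5,.03],twist=0)])
p,r=fk(q,P); print(tilt(r)); tw=align(r); print(tw)
a,p1,r1=rows(p,r,np.array([.715,.0,.24]),17,tw); show(a); q=go(q,a); pq(q); print(align(r1))
```

```text
t 16.45 p [-0.063  0.259  0.272] tilt/az [33.8 -2.1] xaz 164.9 q [ 0.981 -1.011  2.391  0.556  2.03  -0.18 ] w 1.0 F [0.1 0.5 0.4] M [-0.004 -0.295  0.067] g 0.0
(np.float64(34.15032919887121), np.float64(0.8308695107330254))
-0.23141460381110937
[{"translation": [-0.42, -0.06, -0.24], "twist": -0.14, "hand": 1}, {"translation": [-0.41, -0.07, -0.24], "twist": -0.14, "hand": 1}, {"translation": [-0.41, -0.07, -0.24], "twist": -0.14, "hand": 1}, {"translation": [-0.41, -0.08, -0.24], "twist": -0.14, "hand": 1}, {"translation": [-0.41, -0.08, -0.24], "twist": -0.14, "hand": 1}, {"translation": [-0.41, -0.09, -0.24], "twist": -0.14, "hand": 1}, {"translation": [-0.41, -0.1, -0.24], "twist": -0.14, "hand": 1}, {"translation": [-0.41, -0.1, -0.24], "twist": -0.14, "hand": 1}]
[{"translation": [-0.41, -0.11, -0.24], "twist": -0.14, "hand": 1}, {"translation": [-0.4, -0.11, -0.23], "twist": -0.14, "hand": 1}, {"translation": [-0.4, -0.12, -0.24], "twist": -0.14, "hand": 1}, {"translation": [-0.4, -0.12, -0.23], "twist": -0.14, "hand": 1}, {"translation": [-0.4, -0.13, -0.24], "twist": -0.14, "hand": 1}, {"translation": [-0.4, -0.14, -0.23], "twist": -0.14, "hand": 1}, {"translation": [-0.4, -0.14, -0.24], "twist": -0.14, "hand": 1}, {"translation": [-0.39, -0.15, -0.23], "twist": -0.14, "hand": 1}]
[{"translation": [-0.4, -0.15, -0.24], "twist": -0.14, "hand": 1}]
[ 0.715 -0.     0.24 ] [34.2  0.8] [-0.084  0.635  0.989 -0.064  2.11  -1.692]
0.006585396188890669
```

>>> apply_moves --targets '[{"translation": [0.04,-0.5,0.03],"twist": 0,"hand": 1},{"translation": [-0.42,-0.06,-0.24],"twist": -0.14,"hand": 1},{"translation": [-0.41,-0.07,-0.24],"twist": -0.14,"hand": 1},{"translation": [-0.41,-0.07,-0.24],"twist": -0.14,"hand": 1},{"translation": [-0.41,-0.08,-0.24],"twist": -0.14,"hand": 1},{"translation": [-0.41,-0.08,-0.24],"twist": -0.14,"hand": 1},{"translation": [-0.41,-0.09,-0.24],"twist": -0.14,"hand": 1},{"translation": [-0.41,-0.1,-0.24],"twist": -0.14,"hand": 1}]'

```text
time: 17.25
tool_pos: [0.2591, 0.1467, 0.264]
tool_rot: [-0.293, 0.058, 0.954, -0.02]
contact_force: [-1.1, -0.0, 1.0]
gripper_width: 1.001
grasp_force: 0.0
```

>>> apply_moves --targets '[{"translation": [-0.41,-0.1,-0.24],"twist": -0.14,"hand": 1},{"translation": [-0.41,-0.11,-0.24],"twist": -0.14,"hand": 1},{"translation": [-0.4,-0.11,-0.23],"twist": -0.14,"hand": 1},{"translation": [-0.4,-0.12,-0.24],"twist": -0.14,"hand": 1},{"translation": [-0.4,-0.12,-0.23],"twist": -0.14,"hand": 1},{"translation": [-0.4,-0.13,-0.24],"twist": -0.14,"hand": 1},{"translation": [-0.4,-0.14,-0.23],"twist": -0.14,"hand": 1},{"translation": [-0.4,-0.14,-0.24],"twist": -0.14,"hand": 1}]'

```text
time: 18.05
tool_pos: [0.6253, 0.0276, 0.2443]
tool_rot: [-0.294, 0.004, 0.956, -0.004]
contact_force: [0.6, 0.0, 0.4]
gripper_width: 1.0
grasp_force: 0.0
```

>>> apply_moves --targets '[{"translation": [-0.39,-0.15,-0.23],"twist": -0.14,"hand": 1},{"translation": [-0.4,-0.15,-0.24],"twist": -0.14,"hand": 1},{"translation": [0,0,0],"twist": 0,"hand": 1},{"translation": [0,0,0],"twist": 0,"hand": 1}]'

```text
time: 18.45
tool_pos: [0.7157, -0.0021, 0.237]
tool_rot: [-0.295, -0.009, 0.955, 0.0]
contact_force: [-0.0, -0.4, 0.5]
gripper_width: 1.005
grasp_force: 0.0
```

```bash
cat > look.py <<'E'
from push import *
from h import *
import sys
n,x,y,a=sys.argv[1],*map(float,sys.argv[2:5])
stat(); c=get_calibration("wrist"); im=grab_frame("wrist")[...,::-1].copy()
np.savez(n+".npz",K=c["camera_matrix"],pose=c["pose"])
t=np.radians(a);d=np.array([np.cos(t),np.sin(t),0])*.032
q=proj(c,[np.array([x,y,.098])-d,np.array([x,y,.098])+d]);print(q)
m=np.clip(q.mean(0).astype(int),[100,75],[540,405])
# auto: dark bar via brightness
cv2.line(im,tuple(np.int32(q[0])),tuple(np.int32(q[1])),(0,0,255),1)
o=m-[100,75]; print("crop origin",o,"x4"); cv2.imwrite(f"pics/{n}.png",cv2.resize(im[o[1]:o[1]+150,o[0]:o[0]+200],None,fx=4,fy=4,interpolation=cv2.INTER_CUBIC))
E
python3 look.py w2 .671 .001 .3
```

```text
t 18.45 p [ 0.716 -0.002  0.237] tilt/az [34.4  0.5] xaz -178.8 q [-0.087  0.639  0.989 -0.063  2.11  -1.692] w 1.005 F [-0.  -0.4  0.5] M [ 0.02  -0.239 -0.005] g 0.0
[[324.918 240.806]
 [324.347 326.187]]
crop origin [224 208] x4
```

View pics/w2.png

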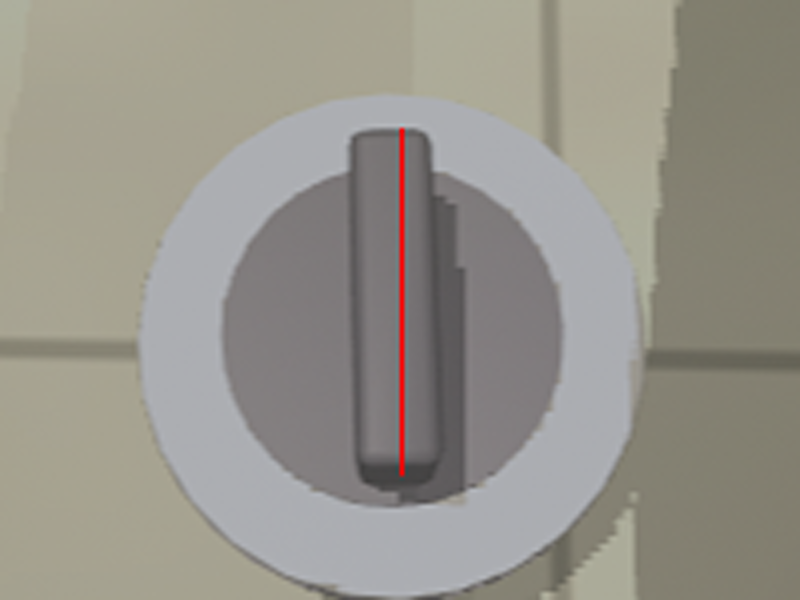

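The crop shows drum C's handle from (322,240) to (324,324) in full-frame pixels, aligned with the tool.

Run:
```python
from push import *
from h import *
d=np.load("w2.npz"); c=dict(camera_matrix=d["K"],pose=d["pose"])
h=ray(c,[(321.7,240.5),(323.7,324.3)],.098); e=h[1]-h[0]; b=h.mean(0); print("bar",b,np.linalg.norm(e),np.degrees(np.arctan2(e[1],e[0])))
s,p,r=stat()
g=np.array([b[0],b[1],.0865])-.003*r.as_matrix()[:,2]
a,p1,r1=rows(p,r,g,4,0); show(a); print(g,p1,align(r))
a,p1,r1=rows(p1,r1,p1+np.array([0,0,.11]),4,0,0); show(a)
```

```text
bar [ 0.67  -0.     0.098] 0.0629400557789665 2.1239931130771486
t 18.5 p [ 0.715 -0.002  0.239] tilt/az [34.2  0.5] xaz -178.8 q [-0.087  0.636  0.99  -0.063  2.11  -1.692] w 0.997 F [-0.8  0.6 -0.2] M [ 0.089 -0.249 -0.01 ] g 0.0
[{"translation": [-0.12, 0.0, 0.37], "twist": 0.0, "hand": 1}, {"translation": [-0.12, 0.0, 0.37], "twist": 0.0, "hand": 1}, {"translation": [-0.12, 0.01, 0.37], "twist": 0.0, "hand": 1}, {"translation": [-0.13, 0.0, 0.37], "twist": 0.0, "hand": 1}]
[ 0.672 -0.     0.089] [ 0.672 -0.001  0.089] 0.009208543436592673
[{"translation": [0.15, 0.0, -0.23], "twist": 0.0, "hand": 0}, {"translation": [0.16, 0.0, -0.23], "twist": 0.0, "hand": 0}, {"translation": [0.15, 0.0, -0.22], "twist": 0.0, "hand": 0}, {"translation": [0.16, 0.01, -0.23], "twist": 0.0, "hand": 0}]
```

>>> apply_moves --targets '[{"translation": [-0.12,0,0.37],"twist": 0.0,"hand": 1},{"translation": [-0.12,0,0.37],"twist": 0.0,"hand": 1},{"translation": [-0.12,0.01,0.37],"twist": 0.0,"hand": 1},{"translation": [-0.13,0,0.37],"twist": 0.0,"hand": 1},{"translation": [0,0,0],"twist": 0.0,"hand": 0.5},{"translation": [0,0,0],"twist": 0.0,"hand": 0},{"translation": [0,0,0],"twist": 0.0,"hand": 0},{"translation": [0,0,0],"twist": 0.0,"hand": 0}]'

```text
time: 19.3
tool_pos: [0.675, -0.0008, 0.0934]
tool_rot: [-0.291, -0.009, 0.957, -0.001]
contact_force: [-0.0, -0.4, -0.2]
gripper_width: 0.33
grasp_force: 0.0
```

>>> apply_moves --targets '[{"translation": [0,0,0],"twist": 0.0,"hand": 0},{"translation": [0,0,0],"twist": 0.0,"hand": 0}]'

```text
time: 19.5
tool_pos: [0.6746, -0.0008, 0.0926]
tool_rot: [-0.292, -0.009, 0.957, -0.001]
contact_force: [3.1, 1.4, 7.1]
gripper_width: 0.178
grasp_force: 59.3
```

>>> apply_moves --targets '[{"translation": [0.08,0,-0.12],"twist": 0.0,"hand": 0},{"translation": [0.15,0,-0.23],"twist": 0.0,"hand": 0},{"translation": [0.15,0,-0.23],"twist": 0.0,"hand": 0},{"translation": [0.15,0,-0.23],"twist": 0.0,"hand": 0},{"translation": [0.08,0,-0.12],"twist": 0.0,"hand": 0},{"translation": [0,0,0],"twist": 0.0,"hand": 0},{"translation": [0,0,0],"twist": 0.0,"hand": 0}]'

```text
time: 20.2
tool_pos: [0.6743, -0.0012, 0.1995]
tool_rot: [-0.294, -0.009, 0.956, -0.0]
contact_force: [-0.9, 0.4, -5.1]
gripper_width: 0.18
grasp_force: 58.7
```

```bash
python3 meas.py C0
```

```text
C0 F [-0.484  0.022 -5.223] M world [ 0.034 -0.712  0.029] M tool [ 0.001 -0.712 -0.039] tilt [34.3  0.6]
t 20.4 p [ 0.674 -0.001  0.198] tilt/az [34.3  0.6] xaz -178.8 q [-0.09   0.563  1.161 -0.062  2.014 -1.69 ] w 0.178 F [-0.7  0.3 -4.5] M [ 0.002 -0.76  -0.006] g 58.7
```

>>> apply_moves --targets '[{"translation": [0,0,0],"twist": -1,"hand": 0},{"translation": [0,0,0],"twist": -1,"hand": 0},{"translation": [0,0,0],"twist": -1,"hand": 0},{"translation": [0,0,0],"twist": -1,"hand": 0},{"translation": [0,0,0],"twist": -1,"hand": 0},{"translation": [0,0,0],"twist": -1,"hand": 0},{"translation": [0,0,0],"twist": -1,"hand": 0},{"translation": [0,0,0],"twist": -1,"hand": 0}]'

```text
time: 21.2
tool_pos: [0.6743, -0.0013, 0.1995]
tool_rot: [-0.271, -0.382, 0.876, 0.115]
contact_force: [0.7, -0.0, -4.8]
gripper_width: 0.177
grasp_force: 58.6
```

>>> apply_moves --targets '[{"translation": [0,0,0],"twist": -0.2,"hand": 0},{"translation": [0,0,0],"twist": 0,"hand": 0},{"translation": [0,0,0],"twist": 0,"hand": 0},{"translation": [0,0,0],"twist": 0,"hand": 0}]'

```text
time: 21.6
tool_pos: [0.6746, -0.0013, 0.2006]
tool_rot: [-0.269, -0.389, 0.873, 0.117]
contact_force: [-0.1, -0.6, -4.6]
gripper_width: 0.174
grasp_force: 58.6
```

```bash
python3 meas.py C1
```

```text
C1 F [ 0.12  -0.178 -4.896] M world [-0.095 -0.726  0.015] M tool [ 0.597 -0.422  0.045] tilt [34.1  0.6]
t 21.8 p [ 0.675 -0.001  0.201] tilt/az [34.1  0.6] xaz -126.6 q [-0.09   0.561  1.159 -0.062  2.015 -2.509] w 0.179 F [-0.4 -0.9 -4.7] M [-0.135 -0.707  0.038] g 58.6
```

>>> apply_moves --targets '[{"translation": [0,0,0],"twist": 1,"hand": 0},{"translation": [0,0,0],"twist": 1,"hand": 0},{"translation": [0,0,0],"twist": 1,"hand": 0},{"translation": [0,0,0],"twist": 1,"hand": 0},{"translation": [0,0,0],"twist": 1,"hand": 0},{"translation": [0,0,0],"twist": 1,"hand": 0},{"translation": [0,0,0],"twist": 1,"hand": 0},{"translation": [0,0,0],"twist": 1,"hand": 0}]'

```text
time: 22.6
tool_pos: [0.6746, -0.0012, 0.2009]
tool_rot: [-0.294, -0.017, 0.956, 0.002]
contact_force: [-0.1, 0.6, -4.8]
gripper_width: 0.178
grasp_force: 58.6
```

>>> apply_moves --targets '[{"translation": [0,0,0],"twist": 1,"hand": 0},{"translation": [0,0,0],"twist": 1,"hand": 0},{"translation": [0,0,0],"twist": 1,"hand": 0},{"translation": [0,0,0],"twist": 1,"hand": 0},{"translation": [0,0,0],"twist": 1,"hand": 0},{"translation": [0,0,0],"twist": 1,"hand": 0},{"translation": [0,0,0],"twist": 1,"hand": 0},{"translation": [0,0,0],"twist": 1,"hand": 0}]'

```text
time: 23.4
tool_pos: [0.6747, -0.0011, 0.2009]
tool_rot: [-0.271, 0.357, 0.887, -0.112]
contact_force: [-0.1, 0.8, -4.5]
gripper_width: 0.178
grasp_force: 58.7
```

>>> apply_moves --targets '[{"translation": [0,0,0],"twist": 0.4,"hand": 0},{"translation": [0,0,0],"twist": 0,"hand": 0},{"translation": [0,0,0],"twist": 0,"hand": 0},{"translation": [0,0,0],"twist": 0,"hand": 0}]'

```text
time: 23.8
tool_pos: [0.6747, -0.0012, 0.2008]
tool_rot: [-0.269, 0.373, 0.88, -0.117]
contact_force: [-0.4, -0.7, -4.1]
gripper_width: 0.178
grasp_force: 58.7
```

```bash
python3 meas.py C2
python3 - <<'E'
from push import *
for n in "BC":
    m=[np.load(f"m_{n}{i}.npz") for i in(0,1,2)]
    W=-np.mean([x["F"][2] for x in m]); d=m[2]["M"]-m[1]["M"]; r1,r2=m[1]["R"],m[2]["R"]
    # drum axis in tool at upright: world z
    k=m[0]["R"].T@[0,0,1.]; a1=r1@k;a2=r2@k
    exp=np.cross(-(a2-a1)*.057,[0,0,-W]); rel=lambda a:-np.array([0,0,1.])+a[2]*a
    print(n,"W",W,"dM",d,"solid",exp,"tilts",np.degrees(np.arccos([a1[2],a2[2]])))
    lo=lambda a:(lambda v:v/np.linalg.norm(v))(-np.array([0,0,1])+a[2]*a)
    print("ball",exp+np.cross(.028*(lo(a2)-lo(a1)),[0,0,-2.94]))
E
```

```text
C2 F [ 0.187  0.011 -4.506] M world [ 0.13  -0.751  0.037] M tool [-0.601 -0.46  -0.099] tilt [34.1  0.6]
t 24.0 p [ 0.675 -0.001  0.201] tilt/az [34.1  0.6] xaz 128.8 q [-0.09   0.561  1.159 -0.062  2.015 -0.87 ] w 0.176 F [ 0.5 -0.3 -4.9] M [ 0.157 -0.734  0.05 ] g 58.7
B W 4.978682109140556 dM [ 0.221 -0.08   0.   ] solid [ 0.225 -0.061  0.   ] tilts [26.034 25.962]
ball [ 0.091 -0.025  0.   ]
C W 4.8748442472533915 dM [ 0.225 -0.025  0.023] solid [0.229 0.002 0.   ] tilts [25.891 25.934]
ball [0.089 0.001 0.   ]
```

C's swing of 0.225 also matches a fixed insert (0.229, against 0.089 for a loose ball), so C is sound and goes in the far bay.

Run:
```python
from push import *
s,p,r=stat()
a,p1,r1=rows(p,r,np.array([.6065,.325,.19]),9,-.82,0); show(a); print(p1,align(r1)); q=go(s["joint_pos"],a); pq(q)
b,p2,r2=rows(p1,r1,np.array([.6065,.325,.1]),4,0,0); show(b)
```

```text
t 24.0 p [ 0.675 -0.001  0.201] tilt/az [34.1  0.6] xaz 128.8 q [-0.09   0.561  1.159 -0.062  2.015 -0.87 ] w 0.176 F [ 0.5 -0.3 -4.9] M [ 0.157 -0.734  0.05 ] g 58.7
[{"translation": [0.3, 0.21, 0.05], "twist": -0.91, "hand": 0}, {"translation": [0.28, 0.24, 0.05], "twist": -0.91, "hand": 0}, {"translation": [0.26, 0.26, 0.05], "twist": -0.91, "hand": 0}, {"translation": [0.23, 0.29, 0.05], "twist": -0.91, "hand": 0}, {"translation": [0.2, 0.3, 0.05], "twist": -0.91, "hand": 0}, {"translation": [0.18, 0.32, 0.05], "twist": -0.91, "hand": 0}, {"translation": [0.15, 0.34, 0.05], "twist": -0.91, "hand": 0}, {"translation": [0.11, 0.35, 0.05], "twist": -0.91, "hand": 0}]
[{"translation": [0.08, 0.36, 0.05], "twist": -0.91, "hand": 0}]
[0.607 0.325 0.19 ] 0.007781343509531055
[0.607 0.325 0.19 ] [34.1  0.6] [ 0.32   0.57   1.165  0.187  1.974 -1.246]
[{"translation": [-0.13, -0.0, 0.19], "twist": 0.0, "hand": 0}, {"translation": [-0.12, -0.0, 0.19], "twist": 0.0, "hand": 0}, {"translation": [-0.13, -0.0, 0.18], "twist": 0.0, "hand": 0}, {"translation": [-0.12, -0.01, 0.19], "twist": 0.0, "hand": 0}]
```

>>> apply_moves --targets '[{"translation": [0.3,0.21,0.05],"twist": -0.91,"hand": 0},{"translation": [0.28,0.24,0.05],"twist": -0.91,"hand": 0},{"translation": [0.26,0.26,0.05],"twist": -0.91,"hand": 0},{"translation": [0.23,0.29,0.05],"twist": -0.91,"hand": 0},{"translation": [0.2,0.3,0.05],"twist": -0.91,"hand": 0},{"translation": [0.18,0.32,0.05],"twist": -0.91,"hand": 0},{"translation": [0.15,0.34,0.05],"twist": -0.91,"hand": 0},{"translation": [0.11,0.35,0.05],"twist": -0.91,"hand": 0}]'

```text
time: 24.8
tool_pos: [0.6139, 0.2902, 0.1916]
tool_rot: [-0.293, 0.033, 0.955, -0.014]
contact_force: [0.4, -0.5, -3.7]
gripper_width: 0.178
grasp_force: 58.7
```

>>> apply_moves --targets '[{"translation": [0.08,0.36,0.05],"twist": -0.91,"hand": 0},{"translation": [0,0,0],"twist": 0,"hand": 0},{"translation": [0,0,0],"twist": 0,"hand": 0},{"translation": [-0.13,0,0.19],"twist": 0.0,"hand": 0},{"translation": [-0.12,0,0.19],"twist": 0.0,"hand": 0},{"translation": [-0.13,0,0.18],"twist": 0.0,"hand": 0},{"translation": [-0.09,-0.01,0.13],"twist": 0.0,"hand": 0},{"translation": [0,0,0],"twist": 0,"hand": 0}]'

```text
time: 25.6
tool_pos: [0.6057, 0.3233, 0.1027]
tool_rot: [-0.296, -0.008, 0.955, -0.001]
contact_force: [-0.6, -0.5, -5.6]
gripper_width: 0.177
grasp_force: 58.9
```

```bash
python3 -c "
from push import *
stat()"
```

```text
t 25.6 p [0.606 0.323 0.103] tilt/az [34.5  0.7] xaz -179.1 q [ 0.318  0.647  1.209  0.178  1.861 -1.268] w 0.177 F [-0.6 -0.5 -5.6] M [-0.017 -0.632  0.021] g 58.9
```

>>> apply_moves --targets '[{"translation": [-0.015,0,0.02],"twist": 0,"hand": 0},{"translation": [-0.015,0,0.025],"twist": 0,"hand": 0},{"translation": [0,0,0],"twist": 0,"hand": 0},{"translation": [0,0,0],"twist": 0,"hand": 0.3},{"translation": [0,0,0],"twist": 0,"hand": 0.6},{"translation": [0,0,0],"twist": 0,"hand": 1},{"translation": [0,0,0],"twist": 0,"hand": 1},{"translation": [0,0,0],"twist": 0,"hand": 1}]'

```text
time: 26.4
tool_pos: [0.6072, 0.3249, 0.1016]
tool_rot: [-0.293, -0.009, 0.956, -0.0]
contact_force: [-0.7, -0.3, -0.1]
gripper_width: 0.955
grasp_force: 0.0
```

Run:
```python
from push import *
s,p,r=stat()
a0,p1,r1=rows(p,r,p+np.array([0,0,.09]),2,0)
for azp in(95,102):
  az=np.radians(azp);yo=.07;u=np.array([np.cos(az),np.sin(az)]);v=np.array([-u[1],u[0]])
  a,_,_=rows(p1,r1,np.r_[.27*u+yo*v,.25],14,-.14); q=go(s["joint_pos"],a0+a); pq(q)
  b,q=push(q,az,8,-.1,yo,dz=.005); pq(q); show(a0+a+b)
```

```text
t 26.4 p [0.607 0.325 0.102] tilt/az [34.1  0.6] xaz -178.9 q [ 0.319  0.649  1.207  0.179  1.855 -1.27 ] w 0.955 F [-0.7 -0.3 -0.1] M [ 0.02  -0.237  0.021] g 0.0
[-0.093  0.263  0.25 ] [34.1  0.6] [ 1.098 -0.998  2.423  0.567  1.959 -0.476]
[-0.071  0.195  0.299] [39. 21.] [ 0.979 -1.01   2.369  0.506  2.3   -0.658]
[{"translation": [0.25, 0.0, -0.37], "twist": 0.0, "hand": 1}, {"translation": [0.25, 0.0, -0.38], "twist": 0.0, "hand": 1}, {"translation": [0.44, -0.04, 0.25], "twist": -0.1, "hand": 1}, {"translation": [0.44, -0.03, 0.25], "twist": -0.1, "hand": 1}, {"translation": [0.44, -0.03, 0.25], "twist": -0.1, "hand": 1}, {"translation": [0.44, -0.02, 0.25], "twist": -0.1, "hand": 1}, {"translation": [0.44, -0.02, 0.25], "twist": -0.1, "hand": 1}, {"translation": [0.44, -0.01, 0.24], "twist": -0.1, "hand": 1}]
[{"translation": [0.44, -0.01, 0.25], "twist": -0.1, "hand": 1}, {"translation": [0.44, -0.0, 0.24], "twist": -0.1, "hand": 1}, {"translation": [0.44, -0.0, 0.25], "twist": -0.1, "hand": 1}, {"translation": [0.44, 0.0, 0.24], "twist": -0.1, "hand": 1}, {"translation": [0
[... 1731 characters left out ...]
"translation": [0.45, 0.01, 0.26], "twist": -0.1, "hand": 1}, {"translation": [0.46, 0.01, 0.26], "twist": -0.1, "hand": 1}, {"translation": [0.45, 0.01, 0.25], "twist": -0.1, "hand": 1}]
[{"translation": [0.05, -0.49, -0.07], "twist": -0.1, "hand": 1}, {"translation": [0.13, -0.48, -0.0], "twist": -0.1, "hand": 1}, {"translation": [0.15, -0.48, 0.02], "twist": -0.1, "hand": 1}, {"translation": [0.16, -0.47, 0.04], "twist": -0.1, "hand": 1}, {"translation": [0.16, -0.47, 0.05], "twist": -0.1, "hand": 1}, {"translation": [0.16, -0.47, 0.06], "twist": -0.1, "hand": 1}, {"translation": [0.18, -0.46, 0.09], "twist": -0.1, "hand": 1}, {"translation": [0.18, -0.45, 0.1], "twist": -0.1, "hand": 1}]
```

>>> apply_moves --targets '[{"translation": [0.25,0,-0.37],"twist": 0.0,"hand": 1},{"translation": [0.25,0,-0.38],"twist": 0.0,"hand": 1},{"translation": [0.46,-0.04,0.26],"twist": -0.1,"hand": 1},{"translation": [0.46,-0.04,0.26],"twist": -0.1,"hand": 1},{"translation": [0.46,-0.04,0.26],"twist": -0.1,"hand": 1},{"translation": [0.46,-0.03,0.26],"twist": -0.1,"hand": 1},{"translation": [0.46,-0.03,0.26],"twist": -0.1,"hand": 1},{"translation": [0.46,-0.02,0.26],"twist": -0.1,"hand": 1}]'

```text
time: 27.2
tool_pos: [0.3083, 0.2937, 0.2155]
tool_rot: [-0.293, -0.037, 0.955, 0.009]
contact_force: [0.6, 0.2, 0.6]
gripper_width: 1.001
grasp_force: 0.0
```

>>> apply_moves --targets '[{"translation": [0.46,-0.02,0.26],"twist": -0.1,"hand": 1},{"translation": [0.46,-0.01,0.26],"twist": -0.1,"hand": 1},{"translation": [0.46,-0.01,0.26],"twist": -0.1,"hand": 1},{"translation": [0.46,0,0.26],"twist": -0.1,"hand": 1},{"translation": [0.46,0,0.26],"twist": -0.1,"hand": 1},{"translation": [0.45,0.01,0.26],"twist": -0.1,"hand": 1},{"translation": [0.46,0.01,0.26],"twist": -0.1,"hand": 1},{"translation": [0.45,0.01,0.25],"twist": -0.1,"hand": 1}]'

```text
time: 28.0
tool_pos: [-0.0869, 0.2575, 0.2466]
tool_rot: [-0.294, -0.075, 0.953, 0.018]
contact_force: [-7.0, -1.8, 14.5]
gripper_width: 1.001
grasp_force: 0.0
```

>>> apply_moves --targets '[{"translation": [0.05,-0.49,-0.07],"twist": -0.1,"hand": 1},{"translation": [0.13,-0.48,0],"twist": -0.1,"hand": 1},{"translation": [0.15,-0.48,0.02],"twist": -0.1,"hand": 1},{"translation": [0.16,-0.47,0.04],"twist": -0.1,"hand": 1},{"translation": [0.16,-0.47,0.05],"twist": -0.1,"hand": 1},{"translation": [0.16,-0.47,0.06],"twist": -0.1,"hand": 1},{"translation": [0.18,-0.46,0.09],"twist": -0.1,"hand": 1}]'

```text
time: 28.7
tool_pos: [0.0181, 0.1551, 0.2802]
tool_rot: [-0.334, -0.132, 0.932, -0.048]
contact_force: [0.3, -0.1, -0.7]
gripper_width: 0.998
grasp_force: 0.0
```

Run:
```python
from push import *
s,p,r=stat()
print(proj if 0 else "")
tw=align(r); print("align",tw)
q=s["joint_pos"]
b,q2=push(q,np.radians(102),1,-.1,.07); pq(q2); show(b)
a,p1,r1=rows(p,r,np.array([.50,-.13,.24]),14,tw); q=go(q,a); pq(q); show(a)
```

```text
t 28.7 p [0.018 0.155 0.28 ] tilt/az [39.5 16.2] xaz -163.9 q [ 0.571 -1.011  2.402  0.271  2.4   -1.143] w 0.998 F [ 0.3 -0.1 -0.7] M [ 0.055 -0.278  0.003] g 0.0

align -0.0007216094924914881
[0.027 0.14  0.281] [40.6 17.5] [ 0.512 -1.01   2.407  0.207  2.432 -1.247]
[{"translation": [0.25, -0.38, 0.21], "twist": -0.1, "hand": 1}]
[ 0.5  -0.13  0.24] [39.5 16.2] [-0.24   0.191  1.584 -0.35   1.963 -2.127]
[{"translation": [-0.23, -0.29, -0.15], "twist": -0.0, "hand": 1}, {"translation": [-0.23, -0.29, -0.15], "twist": -0.0, "hand": 1}, {"translation": [-0.23, -0.29, -0.15], "twist": -0.0, "hand": 1}, {"translation": [-0.23, -0.29, -0.15], "twist": -0.0, "hand": 1}, {"translation": [-0.23, -0.29, -0.15], "twist": -0.0, "hand": 1}, {"translation": [-0.23, -0.29, -0.15], "twist": -0.0, "hand": 1}, {"translation": [-0.23, -0.29, -0.15], "twist": -0.0, "hand": 1}, {"translation": [-0.23, -0.29, -0.15], "twist": -0.0, "hand": 1}]
[{"translation": [-0.23, -0.29, -0.15], "twist": -0.0, "hand": 1}, {"translation": [-0.23, -0.29, -0.16], "twist": -0.0, "hand": 1}, {"translation": [-0.23, -0.29, -0.15], "twist": -0.0, "hand": 1}, {"translation": [-0.23, -0.3, -0.16], "twist": -0.0, "hand": 1}, {"translation": [-0.23, -0.29, -0.15], "twist": -0.0, "hand": 1}, {"translation": [-0.23, -0.3, -0.16], "twist": -0.0, "hand": 1}]
```

Run:
```python
from push import *
s,p,r=stat()
for azp in(110,118):
  az=np.radians(azp);yo=.07;u=np.array([np.cos(az),np.sin(az)]);v=np.array([-u[1],u[0]])
  a,_,_=rows(p,r,np.r_[.21*u+yo*v,.27],4,0); q=go(s["joint_pos"],a); pq(q)
  b,q=push(q,az,3,0.,yo,dz=.005); pq(q); show(a+b)
```

```text
t 28.7 p [0.018 0.155 0.28 ] tilt/az [39.5 16.2] xaz -163.9 q [ 0.571 -1.011  2.402  0.271  2.4   -1.143] w 0.998 F [ 0.3 -0.1 -0.7] M [ 0.055 -0.278  0.003] g 0.0
[-0.119  0.212  0.271] [40.4 18.2] [ 1.141 -1.01   2.421  0.608  2.16  -0.486]
[-0.123  0.191  0.288] [42.2 25.2] [ 1.161 -1.01   2.403  0.606  2.249 -0.464]
[{"translation": [0.26, 0.15, 0.25], "twist": 0.0, "hand": 1}, {"translation": [0.26, 0.15, 0.25], "twist": 0.0, "hand": 1}, {"translation": [0.27, 0.15, 0.25], "twist": 0.0, "hand": 1}, {"translation": [0.26, 0.16, 0.25], "twist": 0.0, "hand": 1}, {"translation": [0.24, -0.41, 0.15], "twist": 0.0, "hand": 1}, {"translation": [0.15, -0.47, 0.09], "twist": 0.0, "hand": 1}, {"translation": [0.15, -0.47, 0.1], "twist": 0.0, "hand": 1}]
[-0.135  0.21   0.272] [40.8 19.3] [ 1.199 -1.01   2.421  0.63   2.141 -0.43 ]
[-0.153  0.189  0.289] [42.4 26.4] [ 1.277 -1.01   2.402  0.651  2.196 -0.35 ]
[{"translation": [0.32, 0.12, 0.29], "twist": 0.0, "hand": 1}, {"translation": [0.31, 0.12, 0.29], "twist": 0.0, "hand": 1}, {"translation": [0.32, 0.12, 0.3], "twist": 0.0, "hand": 1}, {"translation": [0.31, 0.11, 0.29], "twist": 0.0, "hand": 1}, {"translation": [0.19, -0.45, 0.12], "twist": 0.0, "hand": 1}, {"translation": [0.19, -0.44, 0.13], "twist": 0.0, "hand": 1}, {"translation": [0.19, -0.44, 0.14], "twist": 0.0, "hand": 1}]
```

>>> apply_moves --targets '[{"translation": [0.26,0.15,0.25],"twist": 0.0,"hand": 1},{"translation": [0.26,0.15,0.25],"twist": 0.0,"hand": 1},{"translation": [0.27,0.15,0.25],"twist": 0.0,"hand": 1},{"translation": [0.26,0.16,0.25],"twist": 0.0,"hand": 1},{"translation": [0.24,-0.41,0.15],"twist": 0.0,"hand": 1},{"translation": [0.15,-0.47,0.09],"twist": 0.0,"hand": 1}]'

```text
time: 29.3
tool_pos: [-0.1291, 0.1976, 0.2811]
tool_rot: [-0.344, -0.147, 0.923, -0.087]
contact_force: [0.3, 0.7, 0.5]
gripper_width: 1.0
grasp_force: 0.0
```

Run:
```python
from push import *
s,p,r=stat()
tw=align(r); print("align",tw)
q=s["joint_pos"]
b,q2=push(q,np.radians(110),1,0,.07); pq(q2); show(b)
a,p1,r1=rows(p,r,np.array([.50,-.13,.24]),16,tw); q=go(q,a); pq(q); show(a)
```

```text
t 29.3 p [-0.129  0.198  0.281] tilt/az [41.5 23.3] xaz -163.7 q [ 1.184 -1.011  2.411  0.616  2.205 -0.446] w 1.0 F [0.3 0.7 0.5] M [ 0.088 -0.298  0.019] g 0.0
align -0.0916708810971506
[-0.123  0.19   0.282] [42.2 25.5] [ 1.163 -1.01   2.412  0.601  2.243 -0.472]
[{"translation": [0.1, -0.47, 0.12], "twist": 0, "hand": 1}]
[ 0.506 -0.113  0.241] [41.8 24. ] [-0.176  0.2    1.585 -0.417  1.962 -2.2  ]
[{"translation": [-0.26, -0.32, -0.17], "twist": -0.06, "hand": 1}, {"translation": [-0.26, -0.32, -0.17], "twist": -0.06, "hand": 1}, {"translation": [-0.25, -0.32, -0.17], "twist": -0.06, "hand": 1}, {"translation": [-0.25, -0.33, -0.17], "twist": -0.06, "hand": 1}, {"translation": [-0.25, -0.33, -0.17], "twist": -0.06, "hand": 1}, {"translation": [-0.25, -0.33, -0.16], "twist": -0.06, "hand": 1}, {"translation": [-0.25, -0.33, -0.17], "twist": -0.06, "hand": 1}, {"translation": [-0.24, -0.33, -0.16], "twist": -0.06, "hand": 1}]
[{"translation": [-0.24, -0.33, -0.17], "twist": -0.06, "hand": 1}, {"translation": [-0.24, -0.34, -0.16], "twist": -0.06, "hand": 1}, {"translation": [-0.24, -0.34, -0.17], "twist": -0.06, "hand": 1}, {"translation": [-0.23, -0.34, -0.16], "twist": -0.06, "hand": 1}, {"translation": [-0.23, -0.34, -0.17], "twist": -0.06, "hand": 1}, {"translation": [-0.23, -0.34, -0.16], "twist": -0.06, "hand": 1}, {"translation": [-0.23, -0.34, -0.17], "twist": -0.06, "hand": 1}, {"translation": [-0.23, -0.34, -0.16], "twist": -0.06, "hand": 1}]
```

Run:
```python
from push import *
s,p,r=stat()
tw=align(r); q=s["joint_pos"]
a,p1,r1=rows(p,r,np.array([.2,.24,.28]),7,tw/2)
b,p1,r1=rows(p1,r1,np.array([.515,-.14,.24]),10,tw/2); q=go(q,a+b); pq(q); show(a+b); print(align(r1))
```

```text
t 29.3 p [-0.129  0.198  0.281] tilt/az [41.5 23.3] xaz -163.7 q [ 1.184 -1.011  2.411  0.616  2.205 -0.446] w 1.0 F [0.3 0.7 0.5] M [ 0.088 -0.298  0.019] g 0.0
[ 0.515 -0.14   0.24 ] [41.5 23.3] [-0.218  0.226  1.555 -0.43   1.95  -2.24 ]
[{"translation": [-0.35, -0.1, -0.3], "twist": -0.07, "hand": 1}, {"translation": [-0.35, -0.1, -0.3], "twist": -0.07, "hand": 1}, {"translation": [-0.35, -0.1, -0.3], "twist": -0.07, "hand": 1}, {"translation": [-0.35, -0.11, -0.3], "twist": -0.07, "hand": 1}, {"translation": [-0.35, -0.11, -0.3], "twist": -0.07, "hand": 1}, {"translation": [-0.35, -0.11, -0.3], "twist": -0.07, "hand": 1}, {"translation": [-0.35, -0.11, -0.31], "twist": -0.07, "hand": 1}, {"translation": [-0.15, -0.47, -0.06], "twist": -0.05, "hand": 1}]
[{"translation": [-0.15, -0.47, -0.06], "twist": -0.05, "hand": 1}, {"translation": [-0.15, -0.47, -0.06], "twist": -0.05, "hand": 1}, {"translation": [-0.14, -0.47, -0.06], "twist": -0.05, "hand": 1}, {"translation": [-0.14, -0.47, -0.06], "twist": -0.05, "hand": 1}, {"translation": [-0.14, -0.47, -0.06], "twist": -0.05, "hand": 1}, {"translation": [-0.14, -0.47, -0.07], "twist": -0.05, "hand": 1}, {"translation": [-0.13, -0.47, -0.06], "twist": -0.05, "hand": 1}, {"translation": [-0.13, -0.47, -0.07], "twist": -0.05, "hand": 1}]
[{"translation": [-0.14, -0.48, -0.06], "twist": -0.05, "hand": 1}]
0.007329118902849456
```

>>> apply_moves --targets '[{"translation": [-0.35,-0.1,-0.3],"twist": -0.07,"hand": 1},{"translation": [-0.35,-0.1,-0.3],"twist": -0.07,"hand": 1},{"translation": [-0.35,-0.1,-0.3],"twist": -0.07,"hand": 1},{"translation": [-0.35,-0.11,-0.3],"twist": -0.07,"hand": 1},{"translation": [-0.35,-0.11,-0.3],"twist": -0.07,"hand": 1},{"translation": [-0.35,-0.11,-0.3],"twist": -0.07,"hand": 1},{"translation": [-0.35,-0.11,-0.31],"twist": -0.07,"hand": 1},{"translation": [-0.15,-0.47,-0.06],"twist": -0.05,"hand": 1}]'

```text
time: 30.1
tool_pos: [0.2358, 0.2013, 0.2761]
tool_rot: [-0.346, -0.17, 0.919, -0.077]
contact_force: [0.8, -0.0, 0.6]
gripper_width: 1.001
grasp_force: 0.0
```

>>> apply_moves --targets '[{"translation": [-0.15,-0.47,-0.06],"twist": -0.05,"hand": 1},{"translation": [-0.15,-0.47,-0.06],"twist": -0.05,"hand": 1},{"translation": [-0.14,-0.47,-0.06],"twist": -0.05,"hand": 1},{"translation": [-0.14,-0.47,-0.06],"twist": -0.05,"hand": 1},{"translation": [-0.14,-0.47,-0.06],"twist": -0.05,"hand": 1},{"translation": [-0.14,-0.47,-0.07],"twist": -0.05,"hand": 1},{"translation": [-0.13,-0.47,-0.06],"twist": -0.05,"hand": 1},{"translation": [-0.13,-0.47,-0.07],"twist": -0.05,"hand": 1}]'

```text
time: 30.9
tool_pos: [0.4833, -0.1064, 0.2444]
tool_rot: [-0.347, -0.187, 0.916, -0.069]
contact_force: [0.5, 0.5, -0.8]
gripper_width: 1.001
grasp_force: 0.0
```

>>> apply_moves --targets '[{"translation": [-0.14,-0.48,-0.06],"twist": -0.05,"hand": 1},{"translation": [0,0,0],"twist": 0,"hand": 1},{"translation": [0,0,0],"twist": 0,"hand": 1}]'

```text
time: 31.2
tool_pos: [0.5143, -0.1435, 0.239]
tool_rot: [-0.348, -0.188, 0.916, -0.068]
contact_force: [-0.2, 0.4, -0.1]
gripper_width: 1.0
grasp_force: 0.0
```

```bash
python3 look.py w3 .468 -.161 22
```

```text
t 31.2 p [ 0.514 -0.143  0.239] tilt/az [41.6 22.7] xaz -156.6 q [-0.225  0.227  1.555 -0.428  1.95  -2.239] w 1.0 F [-0.2  0.4 -0.1] M [ 0.117 -0.298 -0.028] g 0.0
[[322.554 261.947]
 [321.141 345.811]]
crop origin [221 228] x4
```

View pics/w3.png

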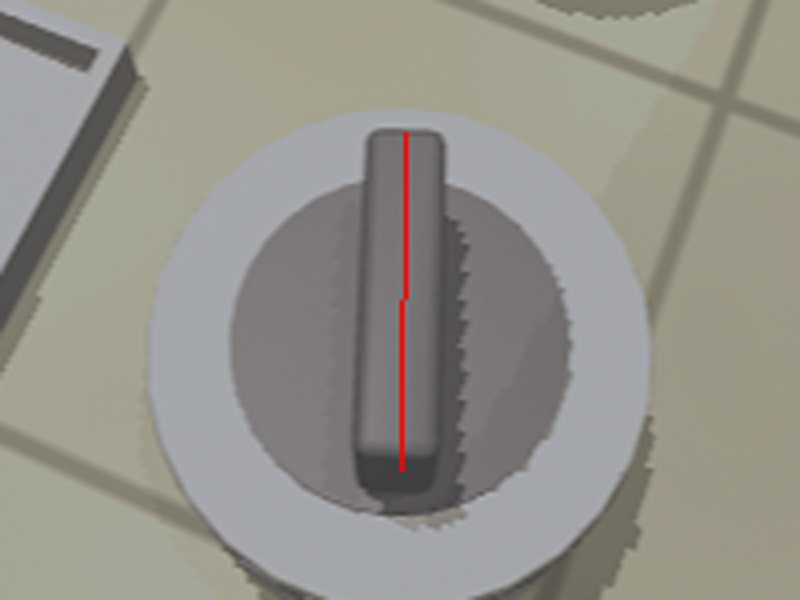

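The crop shows drum A's handle from (322,261) to (320,342) in full-frame pixels, lined up with the tool.

Run:
```python
from push import *
from h import *
d=np.load("w3.npz"); c=dict(camera_matrix=d["K"],pose=d["pose"])
h=ray(c,[(322.2,261),(320,341.7)],.098); e=h[1]-h[0]; b=h.mean(0); print("bar",b,np.linalg.norm(e),np.degrees(np.arctan2(e[1],e[0])))
s,p,r=stat()
g=np.array([b[0],b[1],.0865])-.003*r.as_matrix()[:,2]
a,p1,r1=rows(p,r,g,4,0); show(a); print(g,p1,align(r))
a,p1,r1=rows(p1,r1,p1+np.array([0,0,.11]),4,0,0); show(a)
# reject tray corner check
```

```text
bar [ 0.467 -0.162  0.098] 0.061963899116234684 21.471354135484592
t 31.25 p [ 0.514 -0.143  0.239] tilt/az [41.5 22.8] xaz -156.5 q [-0.224  0.226  1.556 -0.428  1.95  -2.24 ] w 1.0 F [-0.  -0.1 -0.4] M [ 0.127 -0.312  0.002] g 0.0
[{"translation": [-0.16, -0.0, 0.36], "twist": 0.0, "hand": 1}, {"translation": [-0.16, -0.0, 0.37], "twist": 0.0, "hand": 1}, {"translation": [-0.16, -0.0, 0.36], "twist": 0.0, "hand": 1}, {"translation": [-0.15, -0.0, 0.37], "twist": 0.0, "hand": 1}]
[ 0.468 -0.161  0.089] [ 0.468 -0.161  0.088] 0.009417605168354562
[{"translation": [0.18, 0.0, -0.21], "twist": 0.0, "hand": 0}, {"translation": [0.18, 0.0, -0.2], "twist": 0.0, "hand": 0}, {"translation": [0.18, 0.0, -0.21], "twist": 0.0, "hand": 0}, {"translation": [0.19, 0.01, -0.2], "twist": 0.0, "hand": 0}]
```

>>> apply_moves --targets '[{"translation": [-0.16,0,0.36],"twist": 0.0,"hand": 1},{"translation": [-0.16,0,0.37],"twist": 0.0,"hand": 1},{"translation": [-0.16,0,0.36],"twist": 0.0,"hand": 1},{"translation": [-0.15,0,0.37],"twist": 0.0,"hand": 1},{"translation": [0,0,0],"twist": 0.0,"hand": 0.5},{"translation": [0,0,0],"twist": 0.0,"hand": 0},{"translation": [0,0,0],"twist": 0.0,"hand": 0},{"translation": [0,0,0],"twist": 0.0,"hand": 0}]'

```text
time: 32.05
tool_pos: [0.4705, -0.1618, 0.0912]
tool_rot: [-0.345, -0.189, 0.917, -0.07]
contact_force: [-0.5, 1.1, -0.2]
gripper_width: 0.334
grasp_force: 0.0
```

>>> apply_moves --targets '[{"translation": [0,0,0],"twist": 0.0,"hand": 0},{"translation": [0,0,0],"twist": 0.0,"hand": 0}]'

```text
time: 32.25
tool_pos: [0.4698, -0.1617, 0.0906]
tool_rot: [-0.346, -0.189, 0.916, -0.07]
contact_force: [0.9, 3.0, 6.8]
gripper_width: 0.178
grasp_force: 59.8
```

>>> apply_moves --targets '[{"translation": [0.09,0,-0.1],"twist": 0.0,"hand": 0},{"translation": [0.18,0,-0.2],"twist": 0.0,"hand": 0},{"translation": [0.18,0,-0.21],"twist": 0.0,"hand": 0},{"translation": [0.18,0,-0.2],"twist": 0.0,"hand": 0},{"translation": [0.1,0,-0.11],"twist": 0.0,"hand": 0},{"translation": [0,0,0],"twist": 0.0,"hand": 0},{"translation": [0,0,0],"twist": 0.0,"hand": 0}]'

```text
time: 32.95
tool_pos: [0.4679, -0.1622, 0.1972]
tool_rot: [-0.348, -0.189, 0.916, -0.068]
contact_force: [-0.7, -0.5, -5.3]
gripper_width: 0.178
grasp_force: 58.9
```

```bash
python3 meas.py A0
```

```text
A0 F [-0.189 -0.243 -5.633] M world [ 0.353 -0.795 -0.02 ] M tool [-0.017 -0.87   0.003] tilt [41.6 22.7]
t 33.15 p [ 0.467 -0.162  0.197] tilt/az [41.6 22.7] xaz -156.4 q [-0.27   0.171  1.695 -0.443  1.857 -2.246] w 0.179 F [ 0.2 -0.8 -5.4] M [ 0.352 -0.819 -0.026] g 58.9
```

>>> apply_moves --targets '[{"translation": [0,0,0],"twist": -0.97,"hand": 0},{"translation": [0,0,0],"twist": -0.97,"hand": 0},{"translation": [0,0,0],"twist": -0.97,"hand": 0},{"translation": [0,0,0],"twist": -0.97,"hand": 0},{"translation": [0,0,0],"twist": -0.97,"hand": 0},{"translation": [0,0,0],"twist": -0.97,"hand": 0},{"translation": [0,0,0],"twist": -0.97,"hand": 0},{"translation": [0,0,0],"twist": 0,"hand": 0}]'

```text
time: 33.95
tool_pos: [0.4679, -0.1622, 0.1973]
tool_rot: [-0.351, -0.483, 0.8, 0.051]
contact_force: [-0.3, -0.4, -5.6]
gripper_width: 0.177
grasp_force: 59.7
```

>>> apply_moves --targets '[{"translation": [0,0,0],"twist": 0,"hand": 0},{"translation": [0,0,0],"twist": 0,"hand": 0},{"translation": [0,0,0],"twist": 0,"hand": 0}]'

```text
time: 34.25
tool_pos: [0.4682, -0.1623, 0.1981]
tool_rot: [-0.351, -0.483, 0.801, 0.051]
contact_force: [0.2, -0.1, -5.2]
gripper_width: 0.178
grasp_force: 59.7
```

```bash
python3 meas.py A1
```

```text
A1 F [-0.569  0.063 -5.445] M world [ 0.283 -0.837 -0.015] M tool [ 0.588 -0.657  0.054] tilt [41.5 22.9]
t 34.45 p [ 0.468 -0.162  0.198] tilt/az [41.5 22.9] xaz -109.5 q [-0.27   0.169  1.693 -0.443  1.857 -2.925] w 0.18 F [-0.9  0.2 -5.3] M [ 0.269 -0.824  0.002] g 59.7
```

>>> apply_moves --targets '[{"translation": [0,0,0],"twist": 0.97,"hand": 0},{"translation": [0,0,0],"twist": 0.97,"hand": 0},{"translation": [0,0,0],"twist": 0.97,"hand": 0},{"translation": [0,0,0],"twist": 0.97,"hand": 0},{"translation": [0,0,0],"twist": 0.97,"hand": 0},{"translation": [0,0,0],"twist": 0.97,"hand": 0},{"translation": [0,0,0],"twist": 0.97,"hand": 0}]'

```text
time: 35.15
tool_pos: [0.4682, -0.1623, 0.1983]
tool_rot: [-0.347, -0.187, 0.916, -0.069]
contact_force: [0.4, 0.1, -4.6]
gripper_width: 0.178
grasp_force: 59.6
```

>>> apply_moves --targets '[{"translation": [0,0,0],"twist": 0.97,"hand": 0},{"translation": [0,0,0],"twist": 0.97,"hand": 0},{"translation": [0,0,0],"twist": 0.97,"hand": 0},{"translation": [0,0,0],"twist": 0.97,"hand": 0},{"translation": [0,0,0],"twist": 0.97,"hand": 0},{"translation": [0,0,0],"twist": 0.97,"hand": 0},{"translation": [0,0,0],"twist": 0.97,"hand": 0}]'

```text
time: 35.85
tool_pos: [0.4683, -0.1623, 0.1983]
tool_rot: [-0.304, 0.129, 0.926, -0.181]
contact_force: [0.1, -0.7, -5.6]
gripper_width: 0.182
grasp_force: 62.1
```

>>> apply_moves --targets '[{"translation": [0,0,0],"twist": 0,"hand": 0},{"translation": [0,0,0],"twist": 0,"hand": 0},{"translation": [0,0,0],"twist": 0,"hand": 0},{"translation": [0,0,0],"twist": 0,"hand": 0}]'

```text
time: 36.25
tool_pos: [0.4683, -0.1623, 0.1983]
tool_rot: [-0.305, 0.126, 0.927, -0.181]
contact_force: [-0.1, -0.1, -5.2]
gripper_width: 0.175
grasp_force: 62.0
```

```bash
python3 meas.py A2
python3 - <<'E'
from push import *
for n in "A":
    m=[np.load(f"m_{n}{i}.npz") for i in(0,1,2)]
    W=-np.mean([x["F"][2] for x in m]); d=m[2]["M"]-m[1]["M"]
    k=m[0]["R"].T@[0,0,1.]; a1=m[1]["R"]@k;a2=m[2]["R"]@k
    exp=np.cross(-(a2-a1)*.057,[0,0,-W]); lo=lambda a:(lambda v:v/np.linalg.norm(v))(-np.array([0,0,1])+a[2]*a)
    print(n,"W",W,"dM",d,"solid",exp,"tilts",np.degrees(np.arccos([a1[2],a2[2]])))
    print("ball",exp+np.cross(.028*(lo(a2)-lo(a1)),[0,0,-2.94]))
s,p,r=stat()
# over reject tray, drum centre = TCP - (.003,.000)
a,p1,r1=rows(p,r,np.array([.493,-.324,.19]),7,-.68,0); show(a); print(p1,align(r1)); q=go(s["joint_pos"],a); pq(q)
b,p2,r2=rows(p1,r1,np.array([.493,-.324,.102]),4,0,0); show(b); q=go(q,b); pq(q)
E
```

```text
A2 F [ 0.365  0.116 -5.203] M world [ 0.345 -0.798 -0.014] M tool [-0.552 -0.672  0.006] tilt [41.5 22.9]
t 36.45 p [ 0.468 -0.162  0.198] tilt/az [41.5 22.9] xaz 156.2 q [-0.27   0.169  1.693 -0.443  1.857 -1.568] w 0.177 F [ 0.5  0.2 -4.9] M [ 0.339 -0.797 -0.021] g 62.0
A W 5.426896754428802 dM [0.062 0.039 0.001] solid [0.238 0.1   0.   ] tilts [25.398 25.65 ]
ball [0.105 0.044 0.   ]
t 36.45 p [ 0.468 -0.162  0.198] tilt/az [41.5 22.9] xaz 156.2 q [-0.27   0.169  1.693 -0.443  1.857 -1.568] w 0.177 F [ 0.5  0.2 -4.9] M [ 0.339 -0.797 -0.021] g 62.0
[{"translation": [-0.11, -0.2, 0.05], "twist": -0.97, "hand": 0}, {"translation": [-0.09, -0.21, 0.05], "twist": -0.97, "hand": 0}, {"translation": [-0.07, -0.22, 0.05], "twist": -0.97, "hand": 0}, {"translation": [-0.05, -0.22, 0.04], "twist": -0.97, "hand": 0}, {"translation": [-0.03, -0.23, 0.05], "twist": -0.97, "hand": 0}, {"translation": [-0.01, -0.23, 0.04], "twist": -0.97, "hand": 0}, {"translation": [0.01, -0.23, 0.05], "twist": -0.97, "hand": 0}]
[ 0.493 -0.324  0.19 ] 0.008330934383351904
[ 0.492 -0.324  0.19 ] [41.5 22.9] [-0.484  0.322  1.527 -0.55   1.771 -2.44 ]
[{"translation": [-0.15, -0.0, 0.16], "twist": 0.0, "hand": 0}, {"translation": [-0.15, -0.0, 0.17], "twist": 0.0, "hand": 0}, {"translation": [-0.14, -0.0, 0.16], "twist": 0.0, "hand": 0}, {"translation": [-0.15, -0.0, 0.17], "twist": 0.0, "hand": 0}]
[ 0.492 -0.324  0.102] [41.5 22.9] [-0.483  0.423  1.561 -0.539  1.656 -2.368]
```

A's swing of 0.07 matches the loose ball (0.11 expected, against 0.26 for a fixed insert). A is the rattler, so it goes to the reject tray.

```bash
python3 -c "
from h import *
d=np.load('w3.npz'); c=dict(camera_matrix=d['K'],pose=d['pose'])
print(ray(c,[(221+125/4,228+45/4)],.022))"
```

```text
[[ 0.41491247 -0.26044271  0.022     ]]
```

>>> apply_moves --targets '[{"translation": [-0.11,-0.2,0.05],"twist": -0.97,"hand": 0},{"translation": [-0.09,-0.21,0.05],"twist": -0.97,"hand": 0},{"translation": [-0.07,-0.22,0.05],"twist": -0.97,"hand": 0},{"translation": [-0.05,-0.22,0.04],"twist": -0.97,"hand": 0},{"translation": [-0.03,-0.23,0.05],"twist": -0.97,"hand": 0},{"translation": [-0.01,-0.23,0.04],"twist": -0.97,"hand": 0},{"translation": [0.01,-0.23,0.05],"twist": -0.97,"hand": 0}]'

```text
time: 37.15
tool_pos: [0.4927, -0.3251, 0.19]
tool_rot: [-0.348, -0.191, 0.915, -0.068]
contact_force: [0.3, 0.0, -5.5]
gripper_width: 0.177
grasp_force: 62.0
```

>>> apply_moves --targets '[{"translation": [0,0,0],"twist": 0,"hand": 0},{"translation": [0,0,0],"twist": 0,"hand": 0},{"translation": [0,0,0],"twist": 0,"hand": 0}]'

```text
time: 37.45
tool_pos: [0.4925, -0.3236, 0.1899]
tool_rot: [-0.348, -0.189, 0.916, -0.069]
contact_force: [0.3, -0.0, -5.5]
gripper_width: 0.18
grasp_force: 62.1
```

Run:
```python
from push import *
from plant import grab_frame
import cv2
s,p,r=stat(); cv2.imwrite("pics/s_rej.png",cv2.resize(grab_frame("scene")[60:330,60:420,::-1],None,fx=2.2,fy=2.2))
```

```text
t 37.45 p [ 0.492 -0.324  0.19 ] tilt/az [41.5 22.8] xaz -156.5 q [-0.483  0.322  1.528 -0.549  1.771 -2.439] w 0.18 F [ 0.3 -0.  -5.5] M [ 0.393 -0.842  0.045] g 62.1
```

View pics/s_rej.png

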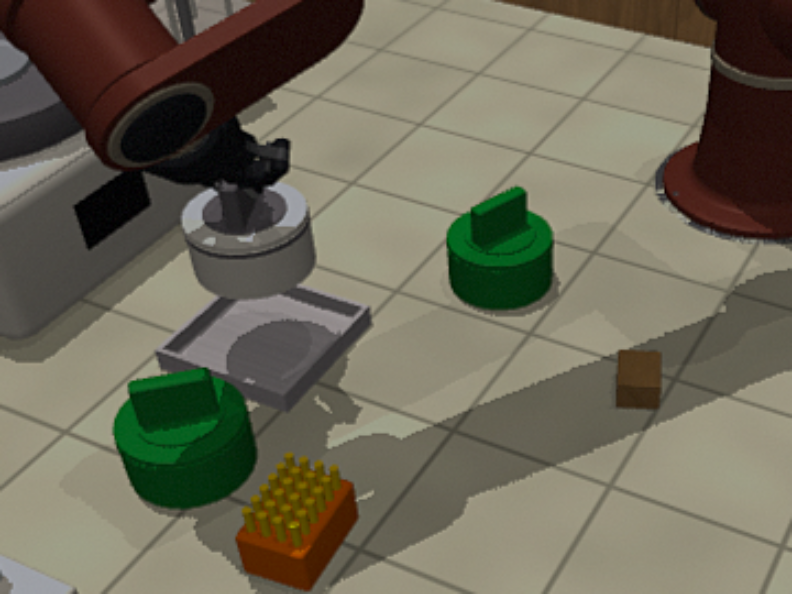

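The scene crop shows drum A held upright above the reject tray, with the green look-alike and tip box clear. I'll lower it now.

Run:
```python
from push import *
s,p,r=stat()
b,p2,r2=rows(p,r,np.array([.4905,-.326,.0985]),5,0,0); show(b)
```

```text
t 37.5 p [ 0.493 -0.323  0.19 ] tilt/az [41.5 22.9] xaz -156.5 q [-0.483  0.322  1.528 -0.549  1.771 -2.439] w 0.179 F [-0.3  0.3 -4.9] M [ 0.362 -0.906  0.027] g 62.1
[{"translation": [-0.12, -0.0, 0.14], "twist": 0.0, "hand": 0}, {"translation": [-0.12, -0.01, 0.14], "twist": 0.0, "hand": 0}, {"translation": [-0.11, -0.0, 0.14], "twist": 0.0, "hand": 0}, {"translation": [-0.12, -0.01, 0.14], "twist": 0.0, "hand": 0}, {"translation": [-0.11, -0.0, 0.14], "twist": 0.0, "hand": 0}]
```

>>> apply_moves --targets '[{"translation": [-0.12,0,0.14],"twist": 0.0,"hand": 0},{"translation": [-0.12,-0.01,0.14],"twist": 0.0,"hand": 0},{"translation": [-0.11,0,0.14],"twist": 0.0,"hand": 0},{"translation": [-0.12,-0.01,0.14],"twist": 0.0,"hand": 0},{"translation": [-0.11,0,0.14],"twist": 0.0,"hand": 0},{"translation": [0,0,0],"twist": 0,"hand": 0},{"translation": [0,0,0],"twist": 0,"hand": 0}]'

```text
time: 38.2
tool_pos: [0.4903, -0.3267, 0.0983]
tool_rot: [-0.348, -0.189, 0.916, -0.069]
contact_force: [0.3, 0.3, -5.0]
gripper_width: 0.176
grasp_force: 62.9
```

>>> apply_moves --targets '[{"translation": [-0.01,0,0.015],"twist": 0,"hand": 0},{"translation": [0,0,0],"twist": 0,"hand": 0}]'

```text
time: 38.4
tool_pos: [0.4903, -0.327, 0.0974]
tool_rot: [-0.347, -0.189, 0.916, -0.069]
contact_force: [-0.2, 0.4, -5.4]
gripper_width: 0.177
grasp_force: 62.9
```

>>> apply_moves --targets '[{"translation": [-0.01,0,0.015],"twist": 0,"hand": 0},{"translation": [0,0,0],"twist": 0,"hand": 0}]'

```text
time: 38.6
tool_pos: [0.49, -0.327, 0.0957]
tool_rot: [-0.347, -0.189, 0.916, -0.069]
contact_force: [0.4, -0.3, -3.9]
gripper_width: 0.18
grasp_force: 62.9
```

Contact is starting, as the measured weight is dropping. One more small step, then release and retreat.

>>> apply_moves --targets '[{"translation": [-0.005,0,0.01],"twist": 0,"hand": 0},{"translation": [0,0,0],"twist": 0,"hand": 0.2},{"translation": [0,0,0],"twist": 0,"hand": 0.4},{"translation": [0,0,0],"twist": 0,"hand": 0.7},{"translation": [0,0,0],"twist": 0,"hand": 1},{"translation": [0,0,0],"twist": 0,"hand": 1},{"translation": [0,0,0],"twist": 0,"hand": 1},{"translation": [0,0,0],"twist": 0,"hand": 1}]'

```text
time: 39.4
tool_pos: [0.4897, -0.3271, 0.0946]
tool_rot: [-0.348, -0.189, 0.916, -0.069]
contact_force: [-0.0, 0.2, -1.5]
gripper_width: 1.004
grasp_force: 0.0
```

>>> apply_moves --targets '[{"translation": [0.15,0,-0.17],"twist": 0,"hand": 1},{"translation": [0.3,0,-0.34],"twist": 0,"hand": 1},{"translation": [0.3,0,-0.34],"twist": 0,"hand": 1},{"translation": [0.3,0,-0.34],"twist": 0,"hand": 1},{"translation": [0.3,0,-0.34],"twist": 0,"hand": 1},{"translation": [0,0,0],"twist": 0,"hand": 1}]'

```text
time: 40.0
tool_pos: [0.4926, -0.3293, 0.3096]
tool_rot: [-0.342, -0.187, 0.918, -0.074]
contact_force: [1.0, -0.0, 1.1]
gripper_width: 0.999
grasp_force: 0.0
```

Run:
```python
from push import *
from plant import grab_frame
import cv2
stat(); im=grab_frame("scene")[...,::-1]
cv2.imwrite("pics/end.png",im)
```

```text
t 40.0 p [ 0.493 -0.329  0.31 ] tilt/az [41.  23.7] xaz -157.2 q [-0.49   0.225  1.435 -0.58   1.914 -2.54 ] w 0.999 F [ 1.  -0.   1.1] M [ 0.142 -0.294  0.04 ] g 0.0
```

View pics/end.png

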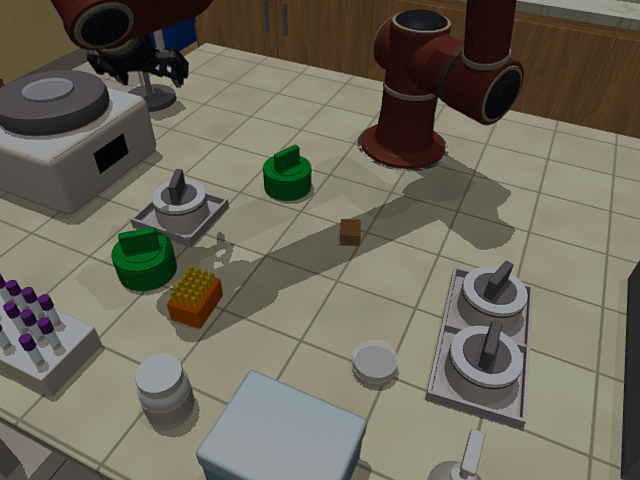

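The scene shows A in the reject tray at (180,205), and B and C in their own ready bays at (495,298) and (485,362). All three are upright, and the other things on the bench are where they were.

```bash
python3 -c "
from plant import job_done
print(job_done())"
```

```text
the job is handed in; nothing more can be done
None
```

I tested all three drums by tilting each about 26° to both sides: drum A was the rattler and is upright in the reject tray, B and C are sound and upright in the near and far ready bays, and the job was handed in at about 40 s (C may have dropped up to 4 mm on release).

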